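# Chuck up the step drill and lay the core bits in their cradle

## Task

Set up the drilling corner: stand the step drill on its shank in the middle of the open chuck's face and turn the chuck's sleeve clockwise right up to its stop, so that all three jaws grip the drill upright. Lay every core bit standing on the shelf on its side in the wooden cradle, one to a row, barrel in the wide notch and shank in the narrow one, and leave the two glass jars standing where they are.

Things in the scene. Friction and masses are not known exactly. Their poses are not given: they have to be found in the camera images.
- drill: Step drill, 105 mm long, 0.35 kg: plain steel shank 36 mm in diameter and 45 mm long, above it a brass collar 44 mm in diameter from 45 to 78 mm up (grip it here), then three brass steps of 34, 24 and 14 mm diameter, 9 mm each. Stands shank down on the shelf at the start. Origin: centre of the shank's flat foot; z runs from foot to tip.
- chuck: Fixed fixture chuck standing upright on a 150 x 150 mm base plate, jaws on top. Its flat round face (108 mm across) is 60 mm above the shelf; a black dot 24 mm across marks its centre. Origin: centre of the underside, z up along the chuck's axis.
- chuck_face (a point): Centre of the chuck's flat face, 60 mm above the shelf, where the drill's foot stands.
- sleeve (a joint): Turn of the chuck's dark sleeve (ring 120 mm across below the face, three level arms, an upright black pin on each) in rad. 0 = jaws open; grows clockwise seen from above to a hard stop at 3.6 = closed. Starts between 0 and 0.3. Friction about 0.4 N m (4 N at a pin); it stays where left and drives all three jaws together, bearing on the shank from about 2.4 on.
- jaw0: First of three steel jaws, 120 degrees apart around the chuck's axis, blocks 22 x 16 x 30 mm standing 60 to 90 mm above the shelf. They slide inward together as the sleeve turns: inner faces 25 mm from the axis when open, and, sprung by 3.5 N per mm, they close 3.5 mm past the 36 mm shank at the stop, centring it. Origin on the chuck's axis at shelf height when open.
- jaw1: Second jaw, as jaw0.
- jaw2: Third jaw, as jaw0.
- pin0 (a point): Centre of the top of upright pin 0 on the sleeve, 85 mm above the shelf. The pin is an 18 mm round, standing free from 40 to 85 mm above the shelf, 105 mm from the chuck's axis; the pins are 120 degrees apart and turn with the sleeve. A gripped pin can turn between the fingers, so the gripper need not turn with it.
- pin1 (a point): Centre of the top of upright pin 1 on the sleeve, 85 mm above the shelf. The pin is an 18 mm round, standing free from 40 to 85 mm above the shelf, 105 mm from the chuck's axis; the pins are 120 degrees apart and turn with the sleeve. A gripped pin can turn between the fingers, so the gripper need not turn with it.
- pin2 (a point): Centre of the top of upright pin 2 on the sleeve, 85 mm above the shelf. The pin is an 18 mm round, standing free from 40 to 85 mm above the shelf, 105 mm from the chuck's axis; the pins are 120 degrees apart and turn with the sleeve. A gripped pin can turn between the fingers, so the gripper need not turn with it.
- core0: Core bit, 138 mm long, about 0.25 kg, may be absent: a dark barrel 64 mm in diameter from 0 to 60 mm, then a bright plain shank 24 mm in diameter from 60 to 138 mm. It starts standing on the barrel's open end, shank up. Origin: centre of the barrel's open end; z runs along it from barrel to shank. Its centre of mass is 40 mm along.
- core1: Core bit, 138 mm long, about 0.25 kg, may be absent: a dark barrel 64 mm in diameter from 0 to 60 mm, then a bright plain shank 24 mm in diameter from 60 to 138 mm. It starts standing on the barrel's open end, shank up. Origin: centre of the barrel's open end; z runs along it from barrel to shank. Its centre of mass is 40 mm along.
- core2: Core bit, 138 mm long, about 0.25 kg, may be absent: a dark barrel 64 mm in diameter from 0 to 60 mm, then a bright plain shank 24 mm in diameter from 60 to 138 mm. It starts standing on the barrel's open end, shank up. Origin: centre of the barrel's open end; z runs along it from barrel to shank. Its centre of mass is 40 mm along.
- core3: Core bit, 138 mm long, about 0.25 kg, may be absent: a dark barrel 64 mm in diameter from 0 to 60 mm, then a bright plain shank 24 mm in diameter from 60 to 138 mm. It starts standing on the barrel's open end, shank up. Origin: centre of the barrel's open end; z runs along it from barrel to shank. Its centre of mass is 40 mm along.
- cradle: Fixed wooden cradle, base 296 (x) x 160 (y) x 8 mm; four rows along its y, 72 mm apart in x, each with a wide 90-degree V notch (barrel) at y = -45 mm and a narrow one (shank) at y = +50 mm, 16 mm thick, open between; tops 38 and 54 mm above the shelf. A core bit laid in a row is level, axis 50 mm up, its z along the cradle's +y. Origin: centre of underside.
- row0 (a point): Row 0 of the cradle (at its own -x end): the point 50 mm above the shelf and 69 mm from the cradle's mid-line on the wide-notch side, where the centre of the barrel's open end of a laid core bit belongs. Its y axis points from wide to narrow notch.
- row1 (a point): Row 1 of the cradle (next to row 0): the point 50 mm above the shelf and 69 mm from the cradle's mid-line on the wide-notch side, where the centre of the barrel's open end of a laid core bit belongs. Its y axis points from wide to narrow notch.
- row2 (a point): Row 2 of the cradle (next to row 3): the point 50 mm above the shelf and 69 mm from the cradle's mid-line on the wide-notch side, where the centre of the barrel's open end of a laid core bit belongs. Its y axis points from wide to narrow notch.
- row3 (a point): Row 3 of the cradle (at its own +x end): the point 50 mm above the shelf and 69 mm from the cradle's mid-line on the wide-notch side, where the centre of the barrel's open end of a laid core bit belongs. Its y axis points from wide to narrow notch.
- jar_a: Empty glass jar, 72 mm across and 95 mm tall, standing among the things. Origin: centre of its underside.
- jar_b: Empty glass jar, 72 mm across and 95 mm tall, standing beyond the chuck. Origin: centre of its underside.
Things that resemble listed ones, but are neither listed nor needed, are in the scene too. Leave any purple look-alike of the core2 alone. What is shaped like the core0 but blue is not meant.

How it is judged:
By the outcome, as a careful person would: the job done as asked, in the order asked, and still so for the second after the job is handed in, with the robot touching nothing.
Of core0, core1, core2, core3 only 2 to 4 are there at a start; the rules pass over those that are not, and their reading is None.
At some moment in a run one of core0, core1, core2, core3 may be knocked a few centimetres aside while the robot is not near it.
It also fails if it takes over 210 s, if anything falls off the work surface, if the arm or the gripper's body presses on something with over 40 N, if the wrist force passes 120 N, or if a joint passes its speed limit or range.

## Robot

A 6-joint arm with a two-finger parallel gripper is mounted at the origin on the work surface. World frame = base frame: x ahead of the robot, y to its left, z up, the work surface at z = 0. Lengths are in m, angles in degrees, forces in N, time in s.
With the tool pointing down it reaches from about 0.375 to 0.925 m from the base axis. Payload 5.7 kg.
Tool frame: the origin (TCP) lies at the very end of the fingers, on their centre line; the grasp point (between the pads) lies 19 mm behind it; z points along the fingers, y is the line along which they close (so a half turn about z gives the same grasp; the last joint's range is limited). The gripper opens to 88 mm and grips with 3 to 60 N. Pads are 20 mm wide; open, the fingers measure 115 mm over their backs; the gripper's body (75 mm by 178 mm) begins 61 mm behind the grasp point.
Start: joints at [59.124, 20.558, 86.54, -0, 72.909, -6.595], TCP at [0.247, 0.547, 0.223] pointing down, gripper open.
Joint ranges: [-170.27, 170.27], [-57.76, 135], [12.27, 136.19], [-55.21, 235.2], [11.17, 155.16], [-170.74, 170.74]. Speed limits (degrees/s): [136.94, 136.94, 180, 180, 180, 180].

## Interface

Orientations are given as [roll, pitch, yaw] about the fixed x, y, z axes, in that order (R = Rz(yaw) Ry(pitch) Rx(roll)).
In Python, from bench import robot, camera, finder gives the robot as it stands.
- The arm moves only by the tool apply_moves, never from a script. Its argument "rows" is a list of rows, each a list of 6 numbers: the shift along the tool's x, y, z in units of 60 mm (1.0 is 60 mm), then the turn, a rotation vector about the tool's x, y, z in units of 6 degrees (1.0 is 6 degrees). A call has 1 to 8 rows; each row shifts and turns the commanded pose from where the row before left it, along the tool's axes as they then stand; what a row does not reach is not made up. A row lasts 1/8 s, in which the tool goes at most 62.5 mm and 10.7 degrees, less where a joint would pass 70% of its speed; a pose out of reach is approached as far as the arm can. A call is refused whole if a number of a shift passes 1 or a number of a turn 1, either way. A call with a gripper value outside its range is refused whole. "fingers" is the opening, from 0 (shut) to 1 (fully open), set as the call begins (left out, the last holds). The fingers move at their own pace and stop on an object; the grip force is fixed at half the most. Time passes only in rows, so rows that do not move let the fingers close. It gives the time, the measured TCP pose, the force, the opening and the grip force at its end, in the units of the state.
- robot.observe(): the state, without advancing time (a new reading comes with each control period).
- camera(name): name is "scene" or "side" or "wrist"; returns a dict with "color" (400x640x3 uint8, red, green, blue), "fx", "fy", "cx", "cy" (pixels), "dist_coeffs" ([k1, k2, p1, p2, k3] as OpenCV has them; the pictures are not rectified), "rvec" (rotation vector, rad) and "tvec" (3), from world to camera coordinates, as OpenCV has them. Camera axes: x right, y down, z forward; pixel columns grow to the right and rows downward; lengths in m; the calibration is good to about 2 mm. A picture is of the moment at which its call begins. There is no depth.
- robot.finish_job(): hands the job in; it is judged then, once.
Trained networks look in a picture, given as the dict that the camera call returned (one of the last four; its "shot" number tells which), for a name from the list of things; names that differ only in an ending like _2 or _b are one class to them, and where a whole thing is asked for, a point or a joint stands for the part that bears it (a point fixed in the world has none). Each returns a list of dicts, best first, with "p" (0 to 1); they miss things now and then, are a little off and sometimes report something else, mostly with a low value. They report only what shows in the picture. A call takes as long as a camera call. They do not tell look-alikes from the thing itself.
- finder.silhouettes(picture, name): "pixels" (400x640 bool, what is visible of it) and "rect" ([left, top, right, bottom] in pixels, round what is visible of it).
The state is a dict: "time": time; "joint_positions": joint angles; "joint_velocities": joint speeds; "joint_efforts": joint torques, N m; "tcp_pos": TCP position; "tcp_rot": TCP orientation; "force": force on the tool from outside, world axes, zero at the start; "ft_torque": the same for the moment, N m; "gripper_width": opening from 0.0 (shut) to 1.0 (fully open); "grip_force": force on a finger pad.
Only numpy, scipy, OpenCV 4.12 (cv2) and the standard library are available. Lean on these libraries where they do the work, as an engineer would, in place of code of your own. Each camera call takes 0.05 s, during which the arm holds its last target. There are 200 camera calls.

## Working session

There is one attempt and no reset: what is moved stays moved. The work goes in short steps, Python scripts to look and compute and a tool call to move; the robot and the scene stay as the last step left them, time stands still between calls to the robot, and variables do not carry over. Pictures are saved under pics/ and viewed, at most 14 in all, crops included, and the job is handed in when it is done.

Besides the shell and the picture viewer there is one more tool, called after "Emit:" as name([rows], argument=value, ...), one row to a line, values as JSON. apply_moves: Moves the arm, as the interface text tells. Its arguments: {"type":"object","properties":{"rows":{"type":"array","items":{"type":"array","items":{"type":"number"}}},"fingers":{"type":"number"}},"required":["rows"]}

```bash
ls; mkdir -p pics; python3 - <<'E'
from bench import robot, camera, finder
import cv2,numpy as np
for n in ["scene","side"]:
    p=camera(n); cv2.imwrite(f"pics/{n}0.png",p["color"][:,:,::-1])
    R=cv2.Rodrigues(np.array(p["rvec"]))[0]; print(n,-R.T@np.array(p["tvec"]).ravel(),R[2],p["fx"])
    for k in ["drill","chuck","core0","cradle","jar_a","pin0"]:
        for d in finder.silhouettes(p,k): print(n,k,round(d["p"],2),d["rect"],d["pixels"].sum())
print(robot.observe())
E
```

```text
pics
scene [ 1.18635982 -0.07576713  0.67216802] [-0.71749592  0.14891264 -0.68045913] 390.1539930293462
scene drill 0.91 [312.3, 233.4, 329.3, 276.6] 710
scene chuck 0.62 [109.7, 180.5, 205.6, 289.1] 6762
scene chuck 0.59 [371.6, 153.7, 451.1, 224.9] 3180
scene core0 0.94 [324.1, 114.2, 348.4, 163.9] 567
scene core0 0.92 [249.2, 151.5, 277.5, 207.3] 1035
scene core0 0.85 [323.6, 174.7, 351.5, 236.1] 1141
scene core0 0.83 [423.5, 203.9, 459.2, 265.3] 1361
scene cradle 0.8 [113.1, 184.3, 204.9, 290.9] 6637
scene cradle 0.55 [430.0, 170.4, 440.6, 179.5] 125
scene jar_a 0.89 [215.5, 285.2, 260.6, 341.2] 1707
scene jar_a 0.84 [369.8, 234.0, 406.4, 290.4] 1682
scene pin0 0.87 [372.3, 154.3, 447.6, 221.2] 1182
side [ 0.45065145 -1.03268307  0.82233278] [ 0.06357948  0.81805091 -0.57162082] 473.90139309064756
side drill 0.56 [370.6, 182.6, 392.3, 222.6] 458
side chuck 0.56 [286.6, 131.4, 351.0, 184.4] 1636
side core0 0.77 [283.1, 164.4, 305.3, 213.2] 606
side core0 0.71 [235.8, 157.6, 255.5, 201.3] 742
side core0 0.7 [358.5, 132.0, 379.6, 172.8] 549
side core0 0.69 [328.0, 162.3, 348.7, 215
[... 351 characters left out ...]

{'time': 0.7, 'joint_positions': array([ 5.91238157e+01,  2.05541899e+01,  8.65397060e+01, -5.71836964e-04,
        7.29098816e+01, -6.59387164e+00]), 'joint_velocities': array([-0.03330767,  0.01045617,  0.01112943,  0.13426981, -0.02928236,
        0.02690118]), 'joint_efforts': array([ 5.88711755e-04, -5.15192556e+01, -2.71083605e+01,  6.75231521e-02,
        2.48733727e-02, -1.31095672e-05]), 'tcp_pos': array([0.24672235, 0.54688474, 0.22265849]), 'tcp_rot': array([-1.79996185e+02,  1.09188757e-04,  1.55717855e+02]), 'force': array([-0.94512281, -0.09285673, -0.18799481]), 'ft_torque': array([-0.05450238, -0.00861812,  0.03158016]), 'grip_force': 0.0, 'gripper_width': 1.002477743329468}
```

View pics/scene0.png

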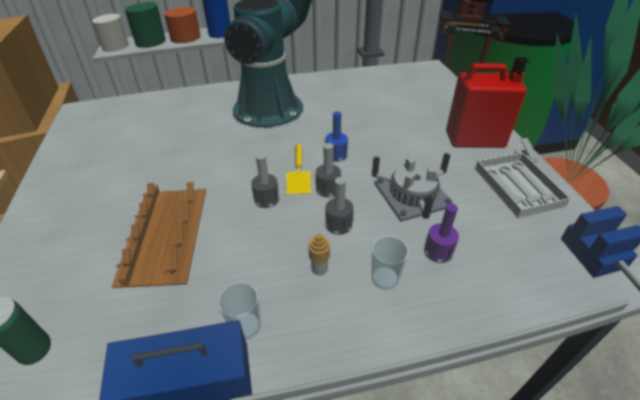

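View pics/side0.png

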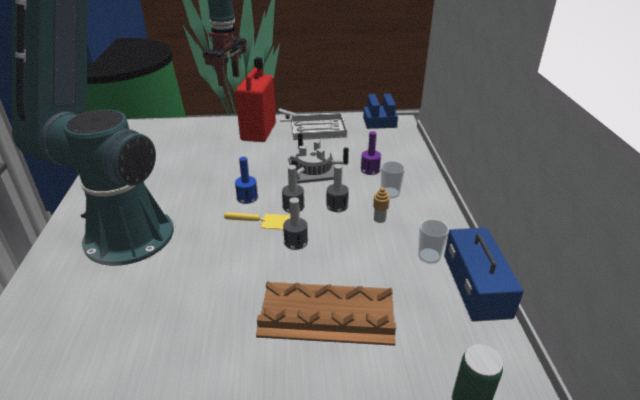

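```bash
cat > h.py <<'E'
from bench import robot, camera, finder
import cv2,numpy as np
from scipy.optimize import minimize
from scipy.spatial.transform import Rotation as Ro
def proj(p,P): return cv2.projectPoints(np.float64(P).reshape(-1,3),np.array(p["rvec"],float),np.array(p["tvec"],float),np.array([[p["fx"],0,p["cx"]],[0,p["fy"],p["cy"]],[0,0,1.]]),np.array(p["dist_coeffs"],float))[0].reshape(-1,2)
def ray(p,uv):
    K=np.array([[p["fx"],0,p["cx"]],[0,p["fy"],p["cy"]],[0,0,1.]])
    n=cv2.undistortPoints(np.float64(uv).reshape(-1,1,2),K,np.array(p["dist_coeffs"],float)).reshape(-1,2)
    R=cv2.Rodrigues(np.array(p["rvec"],float))[0]; t=np.array(p["tvec"],float).ravel()
    return -R.T@t,(R.T@np.c_[n,np.ones(len(n))].T).T
def onplane(p,uv,z):
    c,d=ray(p,uv); return c+d*((z-c[2])/d[:,2])[:,None]
def cyl(r,z0,z1,n=24):
    a=np.arange(n)*2*np.pi/n; c=np.c_[r*np.cos(a),r*np.sin(a)]
    return np.vstack([np.c_[c,0*a+z0],np.c_[c,0*a+z1]])
def box(x0,x1,y0,y1,z0,z1): return np.array([[x,y,z] for x in(x0,x1) for y in(y0,y1) for z in(z0,z1)],float)
CORE=[cyl(.032,0,.06),cyl(.012,.06,.138)]
DRILL=[cyl(.018,0,.045),cyl(.022,.045,.078),cyl(.017,.078,.087),cyl(.012,.087,.096),cyl(.007,.096,.105)]
JAR=[cyl(.036,0,.095)]
CHUCK=[box(-.075,.075,-.075,.075,0,.012)]
def render(p,model,x,y,yaw=0):
    S=8; m=np.zeros((400*2,640*2),np.uint8); c,s=np.cos(yaw),np.sin(yaw)
    for P in model:
        Q=np.c_[x+c*P[:,0]-s*P[:,1],y+s*P[:,0]+c*P[:,1],P[:,2]]
        cv2.fillConvexPoly(m,cv2.convexHull(np.int32(np.round((proj(p,Q)+.5)*2*16))),1,shift=4)
    return m
def iou(a,b): return (a&b).sum()/max(1,(a|b).sum())
def fit(obs,model,x0,yaw=False):
    obs=[(p,cv2.resize(m.astype(np.uint8),(1280,800),interpolation=0)) for p,m in obs]
    f=lambda v:-sum(iou(m,render(p,model,*v)) for p,m in obs)
    s=np.array([.015,.015]+([.15] if yaw else []))
    x0=np.array(x0,float); sim=np.vstack([x0]+[x0+s*np.eye(len(s))[i] for i in range(len(s))])
    r=minimize(f,x0,method="Nelder-Mead",options=dict(initial_simplex=sim,xatol=2e-4,fatol=1e-4))
    return r.x,[round(iou(m,render(p,model,*r.x)),2) for p,m in obs]
E
python3 - <<'E'
from h import *
A=camera("scene");B=camera("side")
import pickle; pickle.dump((A,B),open("p0.pkl","wb"))
for k,M,h in [("core0",CORE,.069),("drill",DRILL,.05),("jar_a",JAR,.047)]:
    SA=finder.silhouettes(A,k);SB=finder.silhouettes(B,k)
    cen=lambda d:[(d["rect"][0]+d["rect"][2])/2,(d["rect"][1]+d["rect"][3])/2]
    for d in SA:
        if d["p"]<.5: continue
        g=onplane(A,[cen(d)],h)[0]
        bb=[e for e in SB if np.linalg.norm(onplane(B,[cen(e)],h)[0]-g)<.045]
        o=[(A,d["pixels"])]+([(B,bb[0]["pixels"])] if bb else [])
        x,q=fit(o,M,g[:2]); print(k,np.round(cen(d)),np.round(x,4),q,"r",round(np.hypot(*x),3))
    for e in SB: print("  side",k,round(e["p"],2),np.round(cen(e)),np.round(onplane(B,[cen(e)],h)[0],3))
for p,n in((A,"s"),(B,"d")):
    d=finder.silhouettes(p,"cradle")[0]; print(n,d["p"],d["rect"]); np.save(f"cr_{n}.npy",d["pixels"])
big=lambda im,x0,x1,y0,y1,w,h:cv2.resize(im[y0:y1,x0:x1,::-1],(w,h),interpolation=cv2.INTER_CUBIC)
cv2.imwrite("pics/crop1.png",np.vstack([np.hstack([big(A["color"],100,220,170,300,277,300),big(A["color"],350,480,140,230,433,300)]),np.hstack([big(B["color"],250,400,265,350,529,300),big(B["color"],280,360,125,195,343,300)])[:, :710] if 0 else cv2.resize(np.hstack([big(B["color"],250,400,265,350,529,300),big(B["color"],280,360,125,195,343,300)]),(710,244))]))
E
```

```text
core0 [338. 138.] [0.311  0.1604] [np.float64(0.69), np.float64(0.93)] r 0.35
core0 [339. 206.] [0.5796 0.0991] [np.float64(0.91), np.float64(0.92)] r 0.588
core0 [441. 234.] [0.7066 0.2926] [np.float64(0.95), np.float64(0.87)] r 0.765
core0 [265. 180.] [ 0.4515 -0.0568] [np.float64(0.92), np.float64(0.87)] r 0.455
core0 [328. 172.] [0.4498 0.1031] [np.float64(0.81), np.float64(0.73)] r 0.461
  side core0 0.93 [293. 188.] [0.451 0.103 0.069]
  side core0 0.89 [339. 189.] [0.582 0.088 0.069]
  side core0 0.73 [296. 223.] [ 0.457 -0.064  0.069]
  side core0 0.68 [370. 151.] [0.704 0.297 0.069]
  side core0 0.59 [248. 181.] [0.321 0.148 0.069]
drill [321. 254.] [0.6935 0.0274] [np.float64(0.89), np.float64(0.9)] r 0.694
  side drill 0.95 [382. 205.] [0.696 0.026 0.05 ]
  side drill 0.47 [322. 151.] [0.553 0.342 0.05 ]
jar_a [391. 261.] [0.7471 0.1548] [np.float64(0.84), np.float64(0.79)] r 0.763
jar_a [239. 313.] [ 0.7938 -0.1373] [np.float64(0.72), np.float64(0.86)] r 0.806
  side jar_a 0.86 [435. 239.] [ 0.806 -0.128  0.047]
  side jar_a 0.61 [392. 180.] [0.752 0.153 0.047]
  side jar_a 0.48 [383. 204.] [0.703 0.035 0.047]
s 0.77 [114.4, 182.9, 204.2, 287.4]
d 0.57 [257.2, 279.9, 397.9, 343.9]
```

View pics/crop1.png

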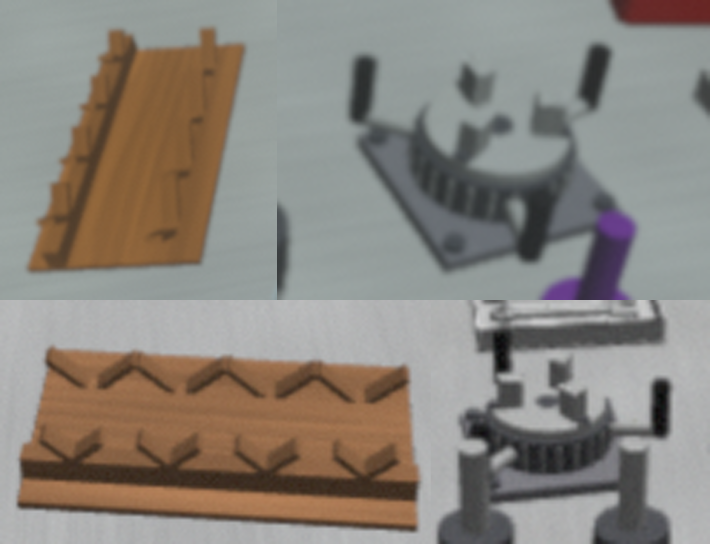

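```bash
python3 - <<'E'
from h import *
import pickle
from scipy.optimize import least_squares
A,B=pickle.load(open("p0.pkl","rb"))
C=[box(-.148,.148,-.08,.08,0,.008),box(-.148,.148,.042,.058,0,.042)]
for s in(-1.5,-.5,.5,1.5): C+=[box(s*.072-.036,s*.072-.015,.042,.058,0,.054),box(s*.072+.015,s*.072+.036,.042,.058,0,.054)] if 0 else []
for f in [(1,1),(1,0),(0,1)]:
    o=[(A,np.load("cr_s.npy"))]*f[0]+[(B,np.load("cr_d.npy"))]*f[1]
    print(fit(o,C,[.5,-.33,np.pi],True))
def res(v):
    x,y,a=v; P=lambda k:[x+.105*np.cos(a+k*2.0944),y+.105*np.sin(a+k*2.0944),.085]
    ia=[(376.4,158),(446.4,155),(429,197),(417,177.5)]; ib=[(300.3,135),(345.9,148.8),(313.8,154)]
    return np.r_[(proj(A,[P(0),P(2),P(1),[x,y,.06]])-ia).ravel() if 0 else (proj(A,[P(0),P(1),P(2),[x,y,.06]])-ia).ravel(),np.zeros(0)],ib
def best(v,full=False):
    x,y,a=v; T=[[x+.105*np.cos(a+k*2.0944),y+.105*np.sin(a+k*2.0944),.085] for k in range(3)]
    r=[]
    for p,ob,dot in((A,[(376.4,158),(446.4,155),(429,197)],(417,177.5)),(B,[(300.3,135),(345.9,148.8)],(313.8,154))):
        q=proj(p,T)
        for u in ob: r+=list(min(q-u,key=lambda e:e@e))
        r+=list(proj(p,[[x,y,.06]])[0]-dot)
    return np.array(r)
g=onplane(A,[(417,177.5)],.06)[0];g2=onplane(B,[(313.8,154)],.06)[0];print(g,g2)
rs=[least_squares(best,[g[0],g[1],a]) for a in np.arange(0,2.1,.2)]
r=min(rs,key=lambda r:r.cost); print(r.x,r.cost,np.round(r.fun,1))
print([np.round([r.x[0]+.105*np.cos(r.x[2]+k*2.0944),r.x[1]+.105*np.sin(r.x[2]+k*2.0944)],3) for k in range(3)])
E
```

```text
(array([ 0.51371777, -0.30824841,  3.00151949]), [np.float64(0.94), np.float64(0.96)])
(array([ 0.5110039 , -0.31047759,  2.99718569]), [np.float64(0.96)])
(array([ 0.51630355, -0.30619341,  2.99467057]), [np.float64(0.97)])
[0.52103078 0.31117066 0.06      ] [0.52382468 0.30825556 0.06      ]
[ 0.52044267  0.30817953 -0.15102214] 5.123008365439949 [-0.   0.1  0.7 -0.   0.2  2.1 -1.2  0.  -0.6 -1.3 -0.6 -0.3 -1.   0. ]
[array([0.624, 0.292]), array([0.482, 0.406]), array([0.455, 0.226])]
```

```bash
cat >> h.py <<'E'
def rot(roll,pitch,yaw): return Ro.from_euler("xyz",[roll,pitch,yaw],degrees=True)
def down(yaw): return rot(180,0,yaw)
def plan(p,r,wps,lim=.8,rlim=.95,dec=2):
    """wps: list of (pos, Rotation); rows chunked in 8s"""
    rows=[]; p=np.array(p,float)
    for q,s in wps:
        q=np.array(q,float)
        n=int(max(1,np.ceil(np.linalg.norm(q-p)/.06/lim-.05),np.ceil(np.degrees((r.inv()*s).magnitude())/6/rlim-.05)))
        for i in range(n):
            d=r.inv().apply(q-p)/(n-i)/.06; w=np.degrees((r.inv()*s).as_rotvec())/6/(n-i)
            row=np.round(np.r_[d,w],dec)+0.0; rows.append(row.tolist())
            p=p+r.apply(row[:3]*.06); r=r*Ro.from_rotvec(np.radians(row[3:]*6))
    for i in range(0,len(rows),8): print(str(rows[i:i+8]).replace(" ","").replace(".0,",",").replace(".0]","]"))
    print("end",np.round(p,4),np.round(r.as_euler("xyz",degrees=True),2))
def now():
    s=robot.observe(); return s["tcp_pos"],Ro.from_euler("xyz",s["tcp_rot"],degrees=True)
E
python3 - <<'E'
from h import *
p,r=now(); plan(p,down(155.72),[((.6935,.0274,.25),down(107))])
E
```

```text
[[-0.69,-0.32,-0.03,0,0,0.54],[-0.71,-0.28,-0.03,0,0,0.54],[-0.72,-0.24,-0.03,0,0,0.54],[-0.73,-0.2,-0.03,0,0,0.54],[-0.74,-0.16,-0.03,0,0,0.54],[-0.75,-0.12,-0.03,0,0,0.54],[-0.76,-0.07,-0.03,0,0,0.54],[-0.76,-0.03,-0.03,0,0,0.54]]
[[-0.76,0.01,-0.03,0,0,0.54],[-0.76,0.05,-0.03,0,0,0.54],[-0.76,0.1,-0.03,0,0,0.54],[-0.75,0.14,-0.03,0,0,0.55],[-0.74,0.18,-0.03,0,0,0.54],[-0.73,0.23,-0.03,0,0,0.54],[-0.71,0.26,-0.04,0,0,0.55]]
end [0.6932 0.0275 0.2502] [180.  -0. 107.]
```

Candidates. Drill: only the brass stepped item at scene (320,255). Cores: dark ones at (265,180), (328,170) and (340,206). The blue one at (337,137) and the purple one at (442,232) are look-alikes, so I leave them. Jars are at (240,310) and (388,263). In the cradle, the tall narrow notches face world −y. I'll check the drill in a close wrist view next.

Emit:
apply_moves([
  [-0.69,-0.32,-0.03,0,0,0.54],
  [-0.71,-0.28,-0.03,0,0,0.54],
  [-0.72,-0.24,-0.03,0,0,0.54],
  [-0.73,-0.2,-0.03,0,0,0.54],
  [-0.74,-0.16,-0.03,0,0,0.54],
  [-0.75,-0.12,-0.03,0,0,0.54],
  [-0.76,-0.07,-0.03,0,0,0.54],
  [-0.76,-0.03,-0.03,0,0,0.54],
], fingers=1)

```text
time: 2.2
tcp_pos: [0.4859, 0.2694, 0.2373]
tcp_rot: [180.0, 0.0, 129.7]
force: [0.0, 0.2, -1.4]
gripper_width: 0.997
grip_force: 0.0
```

Emit:
apply_moves([
  [-0.76,0.01,-0.03,0,0,0.54],
  [-0.76,0.05,-0.03,0,0,0.54],
  [-0.76,0.1,-0.03,0,0,0.54],
  [-0.75,0.14,-0.03,0,0,0.55],
  [-0.74,0.18,-0.03,0,0,0.54],
  [-0.73,0.23,-0.03,0,0,0.54],
  [-0.71,0.26,-0.04,0,0,0.55],
  [0,0,0,0,0,0],
])

```text
time: 3.2
tcp_pos: [0.6952, 0.0246, 0.2499]
tcp_rot: [180.0, 0.1, 106.8]
force: [-0.5, 0.2, -0.9]
gripper_width: 0.997
grip_force: 0.0
```

```bash
python3 - <<'E'
from h import *
print(robot.observe())
p=camera("wrist"); cv2.imwrite("pics/w1.png",p["color"][:,:,::-1])
R=cv2.Rodrigues(np.array(p["rvec"]))[0]; print(-R.T@np.array(p["tvec"]).ravel(),R[2],p["fx"])
d=finder.silhouettes(p,"drill")[0]; print(d["p"],d["rect"],fit([(p,d["pixels"])],DRILL,[.6935,.0274]))
for d in finder.silhouettes(p,"core0"): print(d["p"],d["rect"])
E
```

```text
{'time': 3.2, 'joint_positions': array([-3.62889686e+00,  2.73572093e+01,  7.15586450e+01, -4.97600374e-02,
        8.10211885e+01, -2.04135634e+01]), 'joint_velocities': array([ 2.42184099, -1.53475401,  3.17230205,  1.59515111,  0.89332139,
       -0.13120169]), 'joint_efforts': array([-1.71017703e+00, -6.04291177e+01, -3.01564121e+01, -2.65019098e-01,
       -1.53999995e-01,  3.96028056e-02]), 'tcp_pos': array([0.69516581, 0.02462251, 0.24986499]), 'tcp_rot': array([1.79958146e+02, 6.80295168e-02, 1.06792381e+02]), 'force': array([-0.53606585,  0.24774162, -0.88142823]), 'ft_torque': array([-0.01602179,  0.06553506,  0.025493  ]), 'grip_force': 0.0, 'gripper_width': 0.9969831748948614}
[0.67520083 0.09420069 0.41184767] [ 0.07717603 -0.25615381 -0.96355025] 292.3812847900113
0.77 [297.7, 161.5, 337.3, 196.6] (array([0.69340834, 0.02614054]), [np.float64(0.95)])
0.82 [47.0, 157.9, 163.3, 217.6]
0.66 [203.2, 58.8, 274.8, 117.7]
0.63 [55.4, 15.8, 179.1, 82.2]
0.59 [35.5, 3.4, 66.4, 6.1]
```

View pics/w1.png

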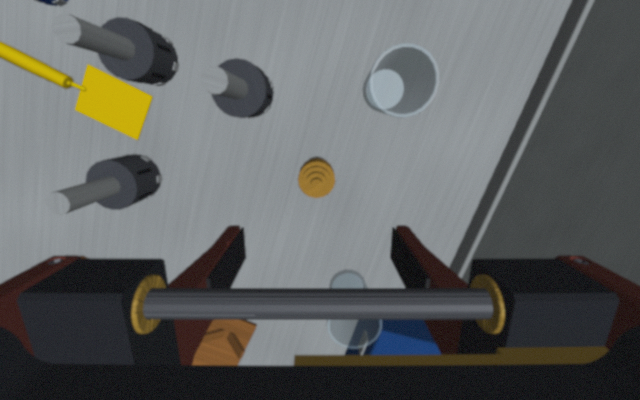

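```bash
python3 - <<'E'
from h import *
plan((.6932,.0275,.2502),down(107),[((.6934,.0267,.0445),down(107))],lim=.7)
E
```

```text
[[0,0,0.69,0,0,0],[0,0,0.68,0,0,0],[0,0,0.69,0,0,0],[-0.01,0,0.68,0,0,0],[0,0,0.69,0,0,0]]
end [0.6934 0.0269 0.0444] [180.   0. 107.]
```

Emit:
apply_moves([
  [0,0,0.69,0,0,0],
  [0,0,0.68,0,0,0],
  [0,0,0.69,0,0,0],
  [-0.01,0,0.68,0,0,0],
  [0,0,0.35,0,0,0],
  [0,0,0.34,0,0,0],
  [0,0,0,0,0,0],
])

```text
time: 4.22
tcp_pos: [0.6917, 0.0279, 0.0431]
tcp_rot: [-179.8, -0.1, 107.1]
force: [-0.2, -0.3, 0.1]
gripper_width: 0.998
grip_force: 0.0
```

Emit:
apply_moves([
  [0,0,0,0,0,0],
  [0,0,0,0,0,0],
  [0,0,0,0,0,0],
  [0,0,0,0,0,0],
  [0,0,0,0,0,0],
  [0,0,0,0,0,0],
], fingers=0.35)

```text
time: 4.97
tcp_pos: [0.6934, 0.0269, 0.0446]
tcp_rot: [-180.0, 0.0, 107.0]
force: [-0.0, 0.2, 2.7]
gripper_width: 0.494
grip_force: 30.0
```

```bash
python3 - <<'E'
from h import *
plan((.6934,.0269,.0444),down(107),[((.6934,.0267,.20),down(107)),((.60,.20,.22),down(107))],lim=.7)
E
```

```text
[[0,0,-0.65,0,0,0],[0,0,-0.65,0,0,0],[0,0,-0.65,0,0,0],[0,0,-0.64,0,0,0],[0.64,-0.13,-0.07,0,0,0],[0.64,-0.13,-0.07,0,0,0],[0.64,-0.13,-0.07,0,0,0],[0.65,-0.13,-0.06,0,0,0]]
[[0.64,-0.13,-0.07,0,0,0]]
end [0.5998 0.1997 0.2202] [180.   0. 107.]
```

Emit:
apply_moves([
  [0,0,-0.65,0,0,0],
  [0,0,-0.65,0,0,0],
  [0,0,-0.65,0,0,0],
  [0,0,-0.64,0,0,0],
  [0.64,-0.13,-0.07,0,0,0],
  [0.64,-0.13,-0.07,0,0,0],
  [0.64,-0.13,-0.07,0,0,0],
  [0.65,-0.13,-0.06,0,0,0],
])

```text
time: 5.98
tcp_pos: [0.6172, 0.1663, 0.2154]
tcp_rot: [-179.9, -0.0, 107.0]
force: [0.3, 0.6, -3.1]
gripper_width: 0.497
grip_force: 30.0
```

Emit:
apply_moves([
  [0.64,-0.13,-0.07,0,0,0],
  [0,0,0,0,0,0],
  [0,0,0,0,0,0],
])

```text
time: 6.35
tcp_pos: [0.5996, 0.1994, 0.2197]
tcp_rot: [-180.0, 0.0, 107.0]
force: [-0.1, 0.6, -4.0]
gripper_width: 0.497
grip_force: 30.0
```

```bash
python3 - <<'E'
from h import *
print(robot.observe()["gripper_width"])
p=camera("wrist"); cv2.imwrite("pics/w2.png",p["color"][:,:,::-1])
import pickle; pickle.dump(p,open("w2.pkl","wb"))
d=finder.silhouettes(p,"drill"); print([(e["p"],e["rect"]) for e in d])
x=(.5215,.309)
print(proj(p,[[*x,.06]]+[[x[0]+.105*np.cos(a),x[1]+.105*np.sin(a),.085] for a in (-.151,1.943,4.038)]))
E
```

```text
0.49650166429410314
[(0.64, [275.7, 198.4, 363.2, 288.9])]
[[274.85590118  60.27768902]
 [370.42576163 106.26603371]
 [256.8441529  -79.11979538]
 [185.69909822 121.06098688]]
```

View pics/w2.png

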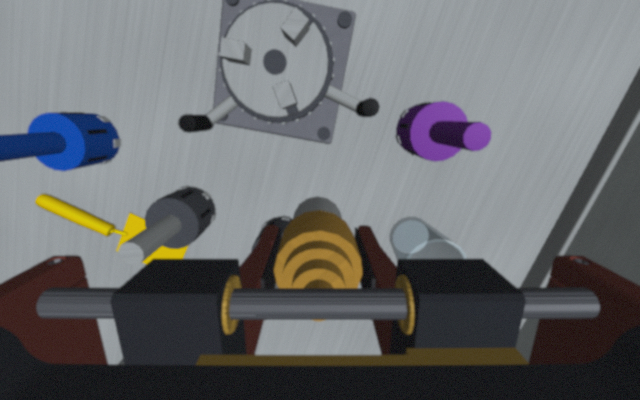

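```bash
python3 - <<'E'
from h import *
import pickle
from scipy.optimize import least_squares
p=pickle.load(open("w2.pkl","rb")); g=cv2.cvtColor(p["color"],cv2.COLOR_RGB2GRAY)
m=np.zeros_like(g); cv2.circle(m,(275,61),20,1,-1); m&=(g<90)
n,l,s,c=cv2.connectedComponentsWithStats(m); i=1+np.argmax(s[1:,4]); print(s[i],c[i]); print(onplane(p,[c[i]],.06))
pins=[]
for u in((369,107),(184,123)):
    m=np.zeros_like(g); cv2.circle(m,u,26,1,-1); m&=(g<45)
    n,l,s,c=cv2.connectedComponentsWithStats(m); i=1+np.argmax(s[1:,4]); print(s[i],c[i])
a=np.array
def f(v): return (proj(p,[[v[0],v[1],.06]]+[[v[0]+.105*np.cos(v[2]+k),v[1]+.105*np.sin(v[2]+k),.085] for k in(0,-2.0944)])-[(275,62),(369.5,106.5),(187,123)]).ravel()
r=least_squares(f,[.52,.31,-.15]); print(r.x,r.fun)
E
```

```text
[264  50  22  24 398] [274.43718593  61.50502513]
[[0.52138904 0.3077643  0.06      ]]
[357 100  18  16 207] [365.25603865 108.29951691]
[180 116  31  15 391] [194.44245524 122.78772379]
[ 0.52164041  0.30767361 -0.14167999] [-0.3463669  -0.32457117  1.07605695  0.2239275  -0.76246369  0.24897455]
```

```bash
python3 - <<'E'
from h import *
plan((.5998,.1997,.2202),down(107),[((.5214,.3076,.22),down(107)),((.5214,.3078,.115),down(107)),((.5214,.3078,.1052),down(107))],lim=.5)
E
```

```text
[[0.42,-0.14,0,0,0,0],[0.42,-0.15,0,0,0,0],[0.42,-0.14,0,0,0,0],[0.42,-0.15,0,0,0,0],[0.42,-0.14,0,0,0,0],[0,0,0.44,0,0,0],[0,0,0.44,0,0,0],[0,0,0.44,0,0,0]]
[[0,0,0.43,0,0,0],[0,0,0.17,0,0,0]]
end [0.5216 0.3076 0.105 ] [180.   0. 107.]
```

Emit:
apply_moves([
  [0.42,-0.14,0,0,0,0],
  [0.42,-0.15,0,0,0,0],
  [0.42,-0.14,0,0,0,0],
  [0.42,-0.15,0,0,0,0],
  [0.42,-0.14,0,0,0,0],
  [0,0,0,0,0,0],
  [0,0,0.44,0,0,0],
  [0,0,0.44,0,0,0],
])

```text
time: 7.45
tcp_pos: [0.5232, 0.3065, 0.1671]
tcp_rot: [179.9, 0.0, 106.9]
force: [0.3, 0.0, -2.8]
gripper_width: 0.491
grip_force: 30.0
```

Emit:
apply_moves([
  [0,0,0.44,0,0,0],
  [0,0,0.3,0,0,0],
  [0,0,0.13,0,0,0],
  [0,0,0.1,0,0,0],
  [0,0,0.07,0,0,0],
  [0,0,0,0,0,0],
  [0,0,0,0,0,0],
])

```text
time: 8.32
tcp_pos: [0.5219, 0.3078, 0.1055]
tcp_rot: [180.0, -0.0, 107.0]
force: [0.1, -0.8, -2.6]
gripper_width: 0.498
grip_force: 30.0
```

```bash
python3 - <<'E'
from h import *
A=camera("scene");B=camera("side");W=camera("wrist")
M=[P+[0,0,.06] for P in DRILL]
for ps in ([A,B],):
    o=[]
    for p in ps:
        for d in finder.silhouettes(p,"drill")[:2]: print(d["p"],d["rect"])
big=lambda im,x0,x1,y0,y1,w,h:cv2.resize(im[y0:y1,x0:x1,::-1],(w,h),interpolation=cv2.INTER_CUBIC)
cv2.imwrite("pics/c2.png",np.hstack([big(A["color"],350,480,110,220,390,330),big(B["color"],270,370,100,195,347,330)]))
E
```

```text
0.96 [412.4, 142.3, 428.7, 181.2]
0.59 [306.6, 122.0, 320.4, 157.4]
```

View pics/c2.png

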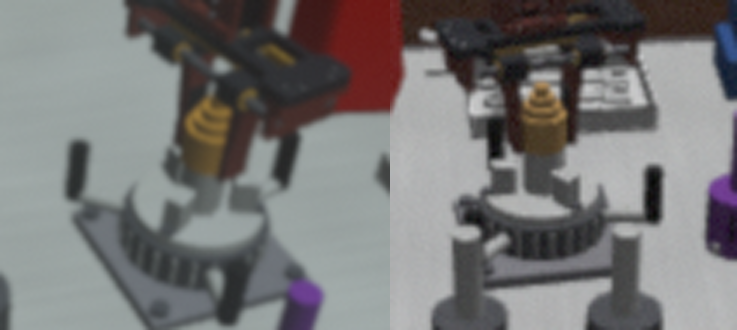

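```bash
python3 - <<'E'
from h import *
import pickle
A,B=pickle.load(open("p0.pkl","rb"))
print(onplane(A,[(450,145),(512,147)],0).round(3),onplane(B,[(240,135),(270,139)],0).round(3))
plan((.5216,.3076,.105),down(107),[((.5216,.3076,.1043),down(107))])
plan((.5216,.3076,.1043),down(107),[((.5216,.3076,.20),down(107)),((.4566,.2252,.20),down(232)),((.4566,.2252,.049),down(232))],lim=.7,rlim=.9)
E
```

```text
[[0.336 0.507 0.   ]
 [0.386 0.689 0.   ]] [[0.262 0.577 0.   ]
 [0.375 0.537 0.   ]]
[[0,0,0.01,0,0,0]]
end [0.5216 0.3076 0.1044] [180.   0. 107.]
[[0,0,-0.53,0,0,0],[0,0,-0.53,0,0,0],[0,0,-0.54,0,0,0],[-0.04,-0.06,0,0,0,-0.87],[-0.04,-0.06,0,0,0,-0.87],[-0.03,-0.07,0,0,0,-0.87],[-0.02,-0.07,0,0,0,-0.87],[-0.02,-0.07,0,0,0,-0.87]]
[[-0.01,-0.07,0,0,0,-0.87],[0,-0.07,0,0,0,-0.87],[0,-0.07,0,0,0,-0.87],[0.01,-0.07,0,0,0,-0.87],[0.02,-0.07,0,0,0,-0.87],[0.02,-0.07,0,0,0,-0.87],[0.03,-0.07,0,0,0,-0.87],[0.03,-0.07,0,0,0,-0.87]]
[[0.04,-0.06,0,0,0,-0.87],[0.05,-0.06,0,0,0,-0.87],[0.05,-0.05,0,0,0,-0.86],[0.05,-0.05,0,0,0,-0.87],[0.06,-0.04,0,0,0,-0.86],[0.06,-0.04,0,0,0,-0.87],[0.07,-0.03,0,0,0,-0.86],[0.07,-0.03,0,0,0,-0.87]]
[[0.07,-0.02,0,0,0,-0.86],[0.07,-0.01,0,0,0,-0.87],[0.07,-0.01,0,0,0,-0.86],[0,0,0.63,0,0,0],[0,0,0.63,0,0,0],[0,0,0.63,0,0,0],[0,0,0.63,0,0,0]]
end [0.4569 0.2252 0.0491] [-180.      0.   -128.02]
```

Emit:
apply_moves([
  [0,0,0.02,0,0,0],
  [0,0,0,0,0,0],
])

```text
time: 8.82
tcp_pos: [0.5218, 0.3078, 0.1046]
tcp_rot: [180.0, -0.0, 107.0]
force: [-3.1, -0.1, 4.2]
gripper_width: 0.499
grip_force: 30.0
```

Emit:
apply_moves([
  [0,0,0,0,0,0],
  [0,0,0,0,0,0],
  [0,0,0,0,0,0],
  [0,0,-0.53,0,0,0],
  [0,0,-0.53,0,0,0],
  [0,0,-0.54,0,0,0],
  [-0.04,-0.06,0,0,0,-0.87],
  [-0.04,-0.06,0,0,0,-0.87],
], fingers=0.85)

```text
time: 9.82
tcp_pos: [0.5167, 0.3008, 0.2004]
tcp_rot: [179.9, 0.0, 117.6]
force: [0.1, 0.2, -0.8]
gripper_width: 0.852
grip_force: 0.0
```

Emit:
apply_moves([
  [-0.03,-0.07,0,0,0,-0.87],
  [-0.02,-0.07,0,0,0,-0.87],
  [-0.02,-0.07,0,0,0,-0.87],
  [-0.01,-0.07,0,0,0,-0.87],
  [0,-0.07,0,0,0,-0.87],
  [0,-0.07,0,0,0,-0.87],
  [0.01,-0.07,0,0,0,-0.87],
  [0.02,-0.07,0,0,0,-0.87],
])

```text
time: 10.82
tcp_pos: [0.4944, 0.2739, 0.1997]
tcp_rot: [-180.0, -0.0, 159.4]
force: [0.4, 0.2, -0.1]
gripper_width: 0.853
grip_force: 0.0
```

Emit:
apply_moves([
  [0.02,-0.07,0,0,0,-0.87],
  [0.03,-0.07,0,0,0,-0.87],
  [0.03,-0.07,0,0,0,-0.87],
  [0.04,-0.06,0,0,0,-0.87],
  [0.05,-0.06,0,0,0,-0.87],
  [0.05,-0.05,0,0,0,-0.86],
  [0.05,-0.05,0,0,0,-0.87],
  [0.06,-0.04,0,0,0,-0.86],
], fingers=0.5)

```text
time: 11.82
tcp_pos: [0.4728, 0.246, 0.1998]
tcp_rot: [-180.0, -0.0, -159.0]
force: [0.1, -0.0, -0.3]
gripper_width: 0.501
grip_force: 0.0
```

Emit:
apply_moves([
  [0.06,-0.04,0,0,0,-0.87],
  [0.07,-0.03,0,0,0,-0.86],
  [0.07,-0.03,0,0,0,-0.87],
  [0.07,-0.02,0,0,0,-0.86],
  [0.07,-0.01,0,0,0,-0.87],
  [0.07,-0.01,0,0,0,-0.86],
  [0,0,0,0,0,0],
  [0,0,0,0,0,0],
])

```text
time: 12.82
tcp_pos: [0.457, 0.2254, 0.1999]
tcp_rot: [-180.0, 0.0, -128.1]
force: [-0.8, 0.2, 0.8]
gripper_width: 0.499
grip_force: 0.0
```

```bash
python3 - <<'E'
from h import *
print(robot.observe())
A=camera("scene");B=camera("side");W=camera("wrist")
M=[P+[0,0,.06] for P in DRILL]
o=[]
for p in (A,B,W):
    for d in finder.silhouettes(p,"drill")[:2]: print(d["p"],d["rect"])
    d=finder.silhouettes(p,"drill")
    if d: o.append((p,d[0]["pixels"]))
print(fit(o,M,[.5215,.3078]))
def f(v,p=W): return proj(p,[[v[0]+.105*np.cos(v[2]+k),v[1]+.105*np.sin(v[2]+k),.085] for k in(0,2.0944,-2.0944)])
print(f([.5214,.3078,-.1417]))
big=lambda im,x0,x1,y0,y1,w,h:cv2.resize(im[y0:y1,x0:x1,::-1],(w,h),interpolation=cv2.INTER_CUBIC)
cv2.imwrite("pics/c3.png",np.hstack([big(A["color"],350,480,110,220,355,300),W["color"][100:400,120:560,::-1] if 0 else cv2.resize(W["color"][:,:,::-1],(440,300))]))
E
```

```text
{'time': 12.825, 'joint_positions': array([ 1.84754190e+01,  1.44871719e+01,  9.92038902e+01,  1.44564706e-04,
        6.63019392e+01, -1.23396203e+02]), 'joint_velocities': array([ 0.0255171 ,  0.10956491, -0.15503969,  0.04402159,  0.02372254,
       -0.43067578]), 'joint_efforts': array([-4.46588919e-02, -4.24524522e+01, -2.48975641e+01, -5.36022009e-02,
        6.59671496e-02, -1.19612910e-02]), 'tcp_pos': array([0.45704021, 0.22535054, 0.19985827]), 'tcp_rot': array([-1.79996258e+02,  5.91592582e-03, -1.28128436e+02]), 'force': array([-0.77828789,  0.19223931,  0.84551028]), 'ft_torque': array([ 0.0936918 ,  0.02015644, -0.03212572]), 'grip_force': 0.0, 'gripper_width': 0.49925965801806255}
0.65 [412.3, 142.0, 430.6, 183.0]
0.37 [404.4, 158.1, 412.2, 169.4]
0.8 [306.9, 122.9, 322.1, 156.9]
0.55 [281.1, 163.6, 303.5, 210.3]
0.75 [295.0, 264.5, 341.4, 351.9]
(array([0.52265384, 0.30681236]), [np.float64(0.82), np.float64(0.86), np.float64(0.53)])
[[237.86391791 328.74597121]
 [399.47345043 328.78868861]
 [318.90959125 193.23478841]]
```

View pics/c3.png

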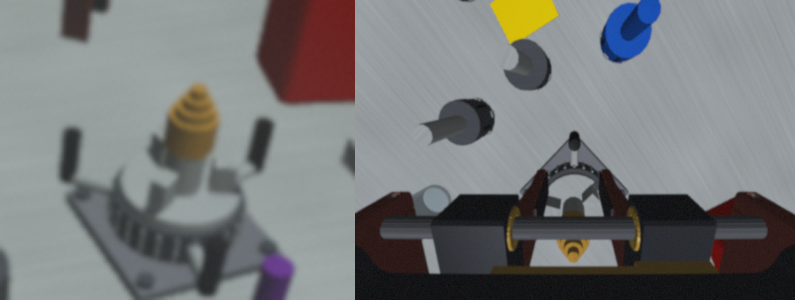

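Emit:
apply_moves([
  [0,0,0.63,0,0,0],
  [0,0,0.63,0,0,0],
  [0,0,0.63,0,0,0],
  [0,0,0.4,0,0,0],
  [0,0,0.22,0,0,0],
  [0,0,0,0,0,0],
  [0,0,0,0,0,0],
])

```text
time: 14.15
tcp_pos: [0.4577, 0.2255, 0.0501]
tcp_rot: [-179.9, 0.1, -128.0]
force: [0.4, 0.1, -0.9]
gripper_width: 0.501
grip_force: 0.0
```

Emit:
apply_moves([
  [0,0,0,0,0,0],
  [0,0,0,0,0,0],
  [0,0,0,0,0,0],
  [0,0,0,0,0,0],
  [0,0,0,0,0,0],
], fingers=0)

```text
time: 14.78
tcp_pos: [0.4568, 0.2255, 0.0496]
tcp_rot: [180.0, 0.0, -128.0]
force: [-1.6, 0.6, 5.8]
gripper_width: 0.198
grip_force: 30.0
```

Emit:
apply_moves([
  [-0.01,0.18,0,0,0,1],
  [-0.01,0.18,0,0,0,1],
  [-0.01,0.19,0,0,0,1],
  [-0.01,0.18,0,0,0,1],
  [0,0,0,0,0,0],
])

```text
time: 15.4
tcp_pos: [0.4285, 0.2591, 0.0496]
tcp_rot: [180.0, -0.0, -152.1]
force: [-3.0, 0.9, 7.4]
gripper_width: 0.202
grip_force: 30.0
```

Emit:
apply_moves([
  [-0.01,0.18,0,0,0,1],
  [-0.01,0.18,0,0,0,1],
  [-0.01,0.19,0,0,0,1],
  [-0.01,0.18,0,0,0,1],
  [-0.01,0.18,0,0,0,1],
  [-0.01,0.19,0,0,0,1],
  [-0.01,0.18,0,0,0,1],
  [-0.01,0.18,0,0,0,1],
])

```text
time: 16.4
tcp_pos: [0.4224, 0.343, 0.0496]
tcp_rot: [-179.9, -0.0, 159.8]
force: [-1.8, -4.9, 8.5]
gripper_width: 0.199
grip_force: 30.0
```

Emit:
apply_moves([
  [-0.01,0.18,0,0,0,1],
  [-0.01,0.18,0,0,0,1],
  [-0.01,0.19,0,0,0,1],
  [-0.01,0.18,0,0,0,1],
  [-0.01,0.18,0,0,0,1],
  [-0.01,0.19,0,0,0,1],
  [-0.01,0.18,0,0,0,1],
  [-0.01,0.18,0,0,0,1],
])

```text
time: 17.4
tcp_pos: [0.4815, 0.4046, 0.0496]
tcp_rot: [-179.9, 0.0, 111.8]
force: [-5.1, -2.8, 7.9]
gripper_width: 0.196
grip_force: 30.0
```

Emit:
apply_moves([
  [-0.01,0.18,0,0,0,1],
  [-0.01,0.18,0,0,0,1],
  [-0.01,0.19,0,0,0,1],
  [-0.01,0.18,0,0,0,1],
  [0,0,0,0,0,0],
])

```text
time: 18.02
tcp_pos: [0.5259, 0.412, 0.0496]
tcp_rot: [-180.0, 0.0, 87.9]
force: [-1.2, -1.1, 5.6]
gripper_width: 0.198
grip_force: 30.0
```

```bash
python3 - <<'E'
from h import *
s=robot.observe(); d=s["tcp_pos"][:2]-[.5214,.3078]; print(s["joint_positions"],s["force"],s["tcp_pos"],s["tcp_rot"],np.hypot(*d),np.degrees(np.arctan2(d[1],d[0])))
E
```

```text
[ 3.21672416e+01  3.61698073e+01  8.65666927e+01 -2.62355643e-02
  5.72922972e+01  3.43073080e+01] [-1.20365022 -1.10594651  5.61748881] [0.52591293 0.4119859  0.04962017] [-1.79988649e+02  3.44617451e-02  8.78741190e+01] 0.10428359070852503 87.51971856573233
```

Emit:
apply_moves([
  [-0.01,0.18,0,0,0,1],
  [-0.01,0.18,0,0,0,1],
  [-0.01,0.19,0,0,0,1],
  [-0.01,0.18,0,0,0,1],
  [-0.01,0.18,0,0,0,1],
  [-0.01,0.19,0,0,0,1],
  [0,0,0,0,0,0],
])

```text
time: 18.9
tcp_pos: [0.586, 0.3889, 0.0496]
tcp_rot: [-180.0, 0.1, 51.9]
force: [-3.6, -2.1, 7.1]
gripper_width: 0.203
grip_force: 30.0
```

Emit:
apply_moves([
  [-0.01,0.18,0,0,0,1],
  [0,0.09,0,0,0,0.5],
  [0,0.09,0,0,0,0.5],
  [0,0,0,0,0,0],
])

```text
time: 19.4
tcp_pos: [0.5998, 0.3755, 0.0496]
tcp_rot: [-179.8, 0.2, 39.9]
force: [-7.8, 2.3, 9.9]
gripper_width: 0.199
grip_force: 30.0
```

```bash
cat >> h.py <<'E'
def st():
    s=robot.observe(); d=s["tcp_pos"][:2]-[.5214,.3078]; print(s["force"].round(1),s["tcp_pos"].round(4),s["tcp_rot"].round(1),np.hypot(*d),np.degrees(np.arctan2(d[1],d[0])))
E
python3 -c "
from h import *
st()"
```

```text
[-7.8  2.3  9.9] [0.5998 0.3755 0.0496] [-179.8    0.2   39.9] 0.10355953850164114 40.80222005052013
```

Emit:
apply_moves([
  [0,0.09,0,0,0,0.5],
  [0,0,0,0,0,0],
])

```text
time: 19.65
tcp_pos: [0.5994, 0.3752, 0.0495]
tcp_rot: [-179.4, 0.3, 36.9]
force: [-17.6, 14.1, 11.9]
gripper_width: 0.2
grip_force: 30.0
```

```bash
python3 -c "
from h import *
st()"
```

```text
[-17.6  14.1  11.9] [0.5994 0.3752 0.0495] [-179.4    0.3   36.9] 0.10306985252858751 40.806107453190286
```

Emit:
apply_moves([
  [0,0.09,0,0,0,0.5],
  [0,0,0,0,0,0],
])

```text
time: 19.9
tcp_pos: [0.599, 0.3749, 0.0494]
tcp_rot: [-179.0, 0.4, 33.9]
force: [-27.0, 26.9, 13.7]
gripper_width: 0.202
grip_force: 30.0
```

```bash
python3 -c "
from h import *
st()"
```

```text
[-27.   26.9  13.7] [0.599  0.3749 0.0494] [-179.     0.4   33.9] 0.10260120777076712 40.83331719953454
```

Emit:
apply_moves([
  [0,-0.14,0,0,0,-0.8],
  [0,0,0,0,0,0],
])

```text
time: 20.15
tcp_pos: [0.5997, 0.3754, 0.0495]
tcp_rot: [-179.7, 0.3, 38.9]
force: [-12.8, 4.9, 10.2]
gripper_width: 0.2
grip_force: 30.0
```

Emit:
apply_moves([
  [0,0,0,0,0,0],
  [0,0,0,0,0,0],
  [0,0,0,0,0,0],
  [0,0,-0.6,0,0,0],
  [0,0,-0.7,0,0,0],
  [0,0,-0.7,0,0,0],
  [0,0,-0.7,0,0,0],
  [0,0,0,0,0,0],
], fingers=0.5)

```text
time: 21.15
tcp_pos: [0.6072, 0.3744, 0.2157]
tcp_rot: [179.9, -0.5, 38.8]
force: [0.8, 0.8, -0.3]
gripper_width: 0.502
grip_force: 0.0
```

```bash
python3 - <<'E'
from h import *
st(); A=camera("scene");B=camera("side")
print(robot.observe()["joint_positions"].round(1))
for k,M,h in [("core0",CORE,.069)]:
    SA=finder.silhouettes(A,k);SB=finder.silhouettes(B,k)
    cen=lambda d:[(d["rect"][0]+d["rect"][2])/2,(d["rect"][1]+d["rect"][3])/2]
    for d in SA:
        if d["p"]<.5: continue
        g=onplane(A,[cen(d)],h)[0]
        bb=[e for e in SB if np.linalg.norm(onplane(B,[cen(e)],h)[0]-g)<.045]
        o=[(A,d["pixels"])]+([(B,bb[0]["pixels"])] if bb else [])
        x,q=fit(o,M,g[:2]); print(k,np.round(cen(d)),np.round(x,4),q)
cv2.imwrite("pics/c4.png",cv2.resize(A["color"][120:220,350:480,::-1],(520,400),interpolation=2))
E
```

```text
[ 0.8  0.8 -0.3] [0.6072 0.3744 0.2157] [179.9  -0.5  38.8] 0.10863532226262672 37.82324782112394
[26.1 30.2 72.1 -0.  77.7 77.4]
core0 [442. 233.] [0.7078 0.2918] [np.float64(0.94), np.float64(0.86)]
core0 [328. 171.] [0.4498 0.104 ] [np.float64(0.82), np.float64(0.79)]
core0 [262. 180.] [ 0.4519 -0.0564] [np.float64(0.91), np.float64(0.89)]
core0 [337. 138.] [0.3104 0.1591] [np.float64(0.76), np.float64(0.84)]
core0 [338. 206.] [0.5797 0.0992] [np.float64(0.9), np.float64(0.94)]
```

View pics/c4.png

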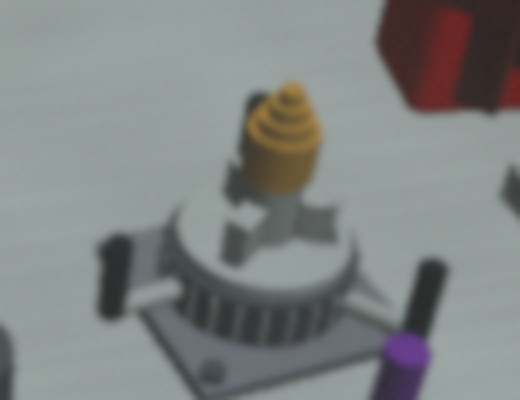

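```bash
cat >> h.py <<'E'
Ry=lambda a:Ro.from_euler("y",a,degrees=True)
Rz=lambda a:Ro.from_euler("z",a,degrees=True)
PICK=Ry(60)*down(0); LAID=Ry(-30)*down(0)
E
python3 - <<'E'
from h import *
p,r=now(); plan(p,r,[((.65,.10,.25),down(0)),((.6585,.0992,.22),PICK)],lim=.7)
E
```

```text
[[-0.32,0.58,-0.1,0,0,0.92],[-0.26,0.6,-0.1,0,0,0.92],[-0.21,0.63,-0.09,0,0.01,0.92],[-0.14,0.64,-0.1,0,0,0.93],[-0.08,0.65,-0.09,0,0.01,0.92],[-0.02,0.66,-0.1,0,0,0.93],[0.05,0.66,-0.09,0.01,0.01,0.92],[0.01,0,0.05,0,-0.91,0]]
[[0.02,0,0.04,0,-0.91,0],[0.02,0,0.04,0,-0.91,0],[0.03,0,0.04,0,-0.91,0],[0.03,0,0.04,0,-0.91,0],[0.03,0,0.03,0,-0.91,0],[0.03,0,0.03,0,-0.91,0],[0.04,0,0.03,0,-0.91,0],[0.04,0,0.02,0,-0.91,0]]
[[0.04,0.01,0.02,0,-0.91,0],[0.05,0,0.02,0,-0.9,0]]
end [0.6586 0.0994 0.2199] [-1.7997e+02  5.9990e+01  3.0000e-02]
```

Emit:
apply_moves([
  [-0.32,0.58,-0.1,0,0,0.92],
  [-0.26,0.6,-0.1,0,0,0.92],
  [-0.21,0.63,-0.09,0,0.01,0.92],
  [-0.14,0.64,-0.1,0,0,0.93],
  [-0.08,0.65,-0.09,0,0.01,0.92],
  [-0.02,0.66,-0.1,0,0,0.93],
  [0.05,0.66,-0.09,0.01,0.01,0.92],
  [0.01,0,0.05,0,-0.91,0],
], fingers=0.6)

```text
time: 22.35
tcp_pos: [0.6502, 0.0977, 0.248]
tcp_rot: [-180.0, 5.5, -0.2]
force: [0.3, 1.2, 0.7]
gripper_width: 0.602
grip_force: 0.0
```

Emit:
apply_moves([
  [0.02,0,0.04,0,-0.91,0],
  [0.02,0,0.04,0,-0.91,0],
  [0.03,0,0.04,0,-0.91,0],
  [0.03,0,0.04,0,-0.91,0],
  [0.03,0,0.03,0,-0.91,0],
  [0.03,0,0.03,0,-0.91,0],
  [0.04,0,0.03,0,-0.91,0],
  [0.04,0,0.02,0,-0.91,0],
])

```text
time: 23.35
tcp_pos: [0.6577, 0.1006, 0.2253]
tcp_rot: [-179.9, 49.3, 0.1]
force: [-0.4, 0.5, 0.5]
gripper_width: 0.6
grip_force: 0.0
```

Emit:
apply_moves([
  [0.04,0.01,0.02,0,-0.91,0],
  [0.05,0,0.02,0,-0.9,0],
  [0,0,0,0,0,0],
  [0,0,0,0,0,0],
])

```text
time: 23.85
tcp_pos: [0.6594, 0.1002, 0.2209]
tcp_rot: [-179.8, 59.8, 0.2]
force: [-0.7, -0.1, 0.1]
gripper_width: 0.599
grip_force: 0.0
```

```bash
python3 - <<'E'
from h import *
s=robot.observe(); print(s["joint_positions"].round(1)); p,r=now(); print(p.round(4),s["tcp_rot"].round(2))
W=camera("wrist"); R=cv2.Rodrigues(np.array(W["rvec"]))[0]; print(-R.T@np.array(W["tvec"]).ravel())
for d in finder.silhouettes(W,"core0"): print(d["p"],d["rect"])
print(proj(W,[[.5797,.0992,.138],[.5797,.0992,.06]]))
t=np.array([-.866,0,-.5]); G=np.array([.5797,.0992,.086]); T=G+.019*t
plan((.6586,.0994,.2199),PICK,[(T-.11*t,PICK),(T,PICK)],lim=.6)
E
```

```text
[  1.8  65.6  23.6   3.2 150.5  93.6]
[0.6594 0.1002 0.2209] [-179.81   59.8     0.18]
[0.83722564 0.10002122 0.23958329]
0.88 [0.0, 0.0, 60.2, 39.6]
0.87 [268.2, 140.8, 304.0, 224.7]
0.84 [298.5, 101.9, 340.2, 197.8]
0.72 [288.5, 17.2, 352.4, 167.4]
0.61 [399.8, 96.5, 450.7, 200.2]
[[318.57120079 162.85712237]
 [318.58675012  90.56025354]]
[[0.43,0,0.25,0,0,0],[0.42,0,0.24,0,0,0],[0.43,0,0.25,0,0,0],[0,0,0.46,0,0,0],[0,0,0.46,0,0,0],[0,0,0.46,0,0,0],[0,0,0.45,0,0,0]]
end [0.5635 0.0994 0.0763] [180.  60.   0.]
```

Emit:
apply_moves([
  [0.43,0,0.25,0,0,0],
  [0.42,0,0.24,0,0,0],
  [0.43,0,0.25,0,0,0],
  [0,0,0,0,0,0],
])

```text
time: 24.45
tcp_pos: [0.6587, 0.1003, 0.131]
tcp_rot: [-179.8, 60.0, 0.2]
force: [-1.4, 0.9, 0.2]
gripper_width: 0.601
grip_force: 0.0
```

Emit:
apply_moves([
  [0,0,0.46,0,0,0],
  [0,0,0.46,0,0,0],
  [0,0,0.46,0,0,0],
  [0,0,0.3,0,0,0],
  [0,0,0.15,0,0,0],
  [0,0,0,0,0,0],
  [0,0,0,0,0,0],
])

```text
time: 25.32
tcp_pos: [0.5657, 0.1004, 0.0782]
tcp_rot: [-179.8, 59.7, 0.2]
force: [0.3, -0.5, 0.2]
gripper_width: 0.6
grip_force: 0.0
```

```bash
python3 - <<'E'
from h import *
s=robot.observe(); print(s["joint_positions"].round(1)); print(s["tcp_pos"].round(4),s["tcp_rot"].round(2))
W=camera("wrist");A=camera("scene"); B=camera("side")
big=lambda im,x0,x1,y0,y1,w,h:cv2.resize(im[y0:y1,x0:x1,::-1],(w,h),interpolation=cv2.INTER_CUBIC)
cv2.imwrite("pics/c5.png",np.hstack([big(A["color"],270,400,130,240,390,330),big(B["color"],280,400,100,220,330,330)]))
E
```

```text
[  2.   62.9  50.4   2.2 126.4  92.2]
[0.5657 0.1004 0.0782] [-179.8    59.73    0.19]
```

View pics/c5.png

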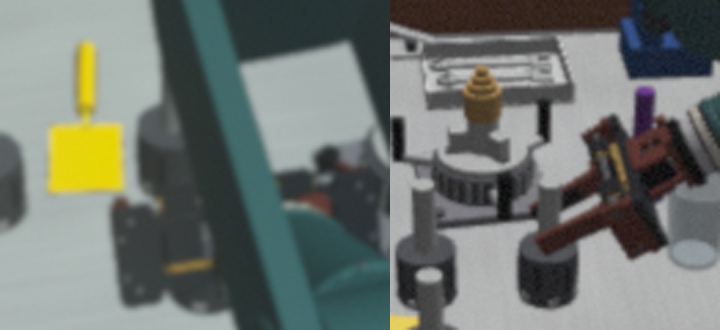

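Emit:
apply_moves([
  [0,0,0,0,0,0],
  [0,0,0,0,0,0],
  [0,0,0,0,0,0],
  [0,0,0,0,0,0],
  [0,0,0,0,0,0],
  [0,0,0,0,0,0],
], fingers=0.1)

```text
time: 26.22
tcp_pos: [0.5648, 0.1003, 0.0775]
tcp_rot: [-179.8, 59.8, 0.2]
force: [0.1, -0.9, -1.2]
gripper_width: 0.267
grip_force: 29.9
```

```bash
python3 - <<'E'
from h import *
s=robot.observe(); p,r=now(); print(p.round(4),s["tcp_rot"].round(2),s["gripper_width"])
plan((.5635,.0994,.0763),PICK,[((.56,.09,.22),PICK),((.58,0,.25),LAID)],lim=.6)
E
```

```text
[0.5648 0.1003 0.0775] [-1.7983e+02  5.9830e+01  1.7000e-01] 0.26737226385348206
[[-0.53,0.04,-0.29,0,0,0],[-0.52,0.04,-0.29,0,0,0],[-0.53,0.04,-0.28,0,0,0],[-0.52,0.04,-0.29,0,0,0],[-0.02,0.09,-0.03,0,0.94,0],[-0.01,0.09,-0.04,0,0.94,0],[-0.01,0.09,-0.04,0,0.94,0],[-0.01,0.09,-0.04,0,0.94,0]]
[[0,0.09,-0.04,0,0.94,0],[0,0.1,-0.04,0,0.94,0],[0,0.09,-0.04,0,0.94,0],[0.01,0.1,-0.03,0,0.94,0],[0.01,0.09,-0.03,0,0.94,0],[0.02,0.1,-0.03,0,0.93,0],[0.02,0.09,-0.03,0,0.94,0],[0.02,0.1,-0.03,0,0.93,0]]
[[0.02,0.09,-0.03,0,0.94,0],[0.03,0.1,-0.03,0,0.93,0],[0.03,0.09,-0.02,0,0.94,0],[0.03,0.1,-0.02,0,0.93,0]]
end [ 5.801e-01 -2.000e-04  2.499e-01] [180. -30.   0.]
```

Emit:
apply_moves([
  [-0.53,0.04,-0.29,0,0,0],
  [-0.52,0.04,-0.29,0,0,0],
  [-0.53,0.04,-0.28,0,0,0],
  [-0.52,0.04,-0.29,0,0,0],
  [-0.02,0.09,-0.03,0,0.94,0],
  [-0.01,0.09,-0.04,0,0.94,0],
  [-0.01,0.09,-0.04,0,0.94,0],
  [-0.01,0.09,-0.04,0,0.94,0],
])

```text
time: 27.22
tcp_pos: [0.5664, 0.0689, 0.2291]
tcp_rot: [-179.8, 37.1, 0.1]
force: [-0.6, -0.5, -2.5]
gripper_width: 0.267
grip_force: 29.9
```

Emit:
apply_moves([
  [0,0.09,-0.04,0,0.94,0],
  [0,0.1,-0.04,0,0.94,0],
  [0,0.09,-0.04,0,0.94,0],
  [0.01,0.1,-0.03,0,0.94,0],
  [0.01,0.09,-0.03,0,0.94,0],
  [0.02,0.1,-0.03,0,0.93,0],
  [0.02,0.09,-0.03,0,0.94,0],
  [0.02,0.1,-0.03,0,0.93,0],
])

```text
time: 28.22
tcp_pos: [0.5752, 0.0235, 0.2434]
tcp_rot: [-179.9, -7.8, 0.0]
force: [0.6, 0.1, -2.6]
gripper_width: 0.267
grip_force: 29.9
```

Emit:
apply_moves([
  [0.02,0.09,-0.03,0,0.94,0],
  [0.03,0.1,-0.03,0,0.93,0],
  [0.03,0.09,-0.02,0,0.94,0],
  [0.03,0.1,-0.02,0,0.93,0],
  [0,0,0,0,0,0],
  [0,0,0,0,0,0],
])

```text
time: 28.98
tcp_pos: [0.581, 0.0006, 0.2513]
tcp_rot: [-179.9, -30.1, -0.1]
force: [0.0, 0.7, -2.6]
gripper_width: 0.266
grip_force: 29.9
```

```bash
python3 - <<'E'
from h import *
s=robot.observe(); print(s["joint_positions"].round(1)); p,r=now(); print(p.round(4),s["tcp_rot"].round(2),s["gripper_width"])
W=camera("wrist"); B=camera("side")
# expected core laid: grasp g, axis -x (shank), origin at +x
g=p-r.apply([0,0,.019]); c=-np.array([1,0,0])
for a in (0,10,20):
    c=np.array([-np.cos(np.radians(a)),0,np.sin(np.radians(a))]); print(a,proj(B,[g-c*.087,g+c*.051]).round(),proj(W,[g-c*.087,g+c*.051]).round())
big=lambda im,x0,x1,y0,y1,w,h:cv2.resize(im[y0:y1,x0:x1,::-1],(w,h),interpolation=cv2.INTER_CUBIC)
cv2.imwrite("pics/c6.png",np.hstack([big(B["color"],270,430,100,250,350,328),cv2.resize(W["color"][:,:,::-1],(440,328))]))
E
```

```text
[-10.2   4.4 112.3   9.3  34.1  73.5]
[0.581  0.0006 0.2513] [-1.7986e+02 -3.0070e+01 -5.0000e-02] 0.2657524267761296
0 [[375. 140.]
 [319. 142.]] [[317. 114.]
 [317. 364.]]
10 [[374. 146.]
 [319. 139.]] [[317. 128.]
 [317. 368.]]
20 [[372. 151.]
 [320. 136.]] [[317. 143.]
 [317. 368.]]
```

View pics/c6.png

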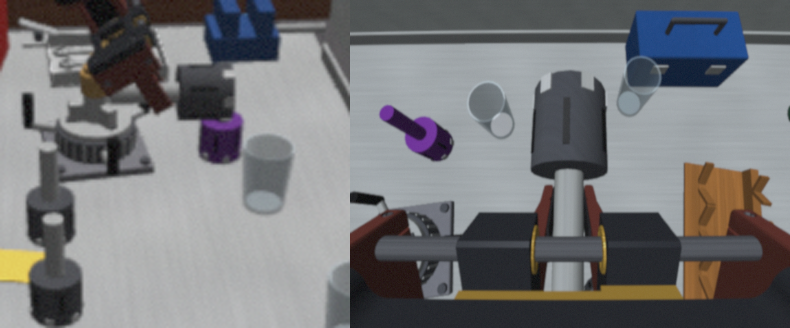

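```bash
python3 - <<'E'
from h import *
import pickle
from scipy.optimize import least_squares
A,B=pickle.load(open("p0.pkl","rb"))
L=np.array([[x,.058,.033] for x in(.108,.036,-.036,-.108)]+[[x,-.037,.038] for x in(.072,0,-.072)])
U=np.array([(274.4,320.7),(308.2,322.5),(343,324.2),(376.1,326),(297,283.5),(329.4,284.9),(360.4,287)])
f=lambda v:(proj(B,Rz(np.degrees(v[2])).apply(L)+[v[0],v[1],0])-U).ravel()
r=least_squares(f,[.513,-.308,3.0]); print(r.x,np.degrees(r.x[2]),r.fun.round(1)); print(f([.5137,-.308,3.0]).round(1))
E
```

```text
[ 0.51699087 -0.3045511   2.99237752] 171.4506026491106 [ 0.6 -1.9  0.4 -1.7 -0.5 -1.4  0.6 -1.3  0.   2.4 -1.   2.7 -0.3  2.3]
[-0.8 -0.3 -0.8 -0.3 -1.6 -0.2 -0.5 -0.2 -1.5  3.7 -2.4  3.9 -1.6  3.3]
```

```bash
python3 - <<'E'
from h import *
plan((.5801,-.0002,.2499),LAID,[((.515,-.42,.23),Rz(82)*LAID)],lim=.6)
E
```

```text
[[-0.07,0.47,-0.02,0.46,0,-0.79],[-0.11,0.46,-0.04,0.46,0,-0.79],[-0.15,0.44,-0.06,0.45,0,-0.79],[-0.19,0.43,-0.08,0.46,0,-0.79],[-0.22,0.41,-0.1,0.45,0,-0.79],[-0.25,0.38,-0.12,0.46,0,-0.79],[-0.28,0.35,-0.14,0.45,0,-0.79],[-0.31,0.32,-0.15,0.46,0,-0.79]]
[[-0.34,0.29,-0.17,0.45,0,-0.79],[-0.36,0.25,-0.18,0.46,0,-0.79],[-0.38,0.21,-0.19,0.45,0,-0.79],[-0.39,0.17,-0.2,0.46,0,-0.79],[-0.4,0.12,-0.21,0.45,0,-0.79],[-0.41,0.08,-0.21,0.46,0,-0.78],[-0.42,0.04,-0.22,0.45,0,-0.79]]
end [ 0.515  -0.42    0.2301] [179.96 -29.99  82.03]
```

Emit:
apply_moves([
  [-0.07,0.47,-0.02,0.46,0,-0.79],
  [-0.11,0.46,-0.04,0.46,0,-0.79],
  [-0.15,0.44,-0.06,0.45,0,-0.79],
  [-0.19,0.43,-0.08,0.46,0,-0.79],
  [-0.22,0.41,-0.1,0.45,0,-0.79],
  [-0.25,0.38,-0.12,0.46,0,-0.79],
  [-0.28,0.35,-0.14,0.45,0,-0.79],
  [-0.31,0.32,-0.15,0.46,0,-0.79],
])

```text
time: 30.08
tcp_pos: [0.5438, -0.2197, 0.24]
tcp_rot: [-180.0, -30.0, 42.9]
force: [0.6, 0.1, -3.1]
gripper_width: 0.267
grip_force: 29.9
```

Emit:
apply_moves([
  [-0.34,0.29,-0.17,0.45,0,-0.79],
  [-0.36,0.25,-0.18,0.46,0,-0.79],
  [-0.38,0.21,-0.19,0.45,0,-0.79],
  [-0.39,0.17,-0.2,0.46,0,-0.79],
  [-0.4,0.12,-0.21,0.45,0,-0.79],
  [-0.41,0.08,-0.21,0.46,0,-0.78],
  [-0.42,0.04,-0.22,0.45,0,-0.79],
])

```text
time: 30.95
tcp_pos: [0.5095, -0.415, 0.2298]
tcp_rot: [180.0, -29.9, 81.1]
force: [0.5, 0.1, -2.8]
gripper_width: 0.263
grip_force: 29.9
```

Emit:
apply_moves([
  [0,0,0,0,0,0],
  [0,0,0,0,0,0],
  [0,0,0,0,0,0],
])

```text
time: 31.32
tcp_pos: [0.509, -0.4119, 0.2306]
tcp_rot: [-180.0, -30.1, 80.9]
force: [0.2, -0.0, -2.7]
gripper_width: 0.267
grip_force: 29.9
```

```bash
python3 - <<'E'
from h import *
import pickle
s=robot.observe(); print(s["joint_positions"].round(1)); p,r=now(); print(p.round(4),s["tcp_rot"].round(2),s["gripper_width"])
W=camera("wrist"); pickle.dump(W,open("w3.pkl","wb")); im=W["color"][:,:,::-1].copy()
d=finder.silhouettes(W,"cradle"); print([(e["p"],e["rect"]) for e in d]); np.save("cr_w.npy",d[0]["pixels"])
for e in finder.silhouettes(W,"core0"): print(e["p"],e["rect"])
cv2.imwrite("pics/w3.png",im)
Q=Rz(172).apply([[x,y,.008] for x in(-.148,.148) for y in(-.08,.08)])+[.5137,-.308,0]; print(proj(W,Q).round(1))
E
```

```text
[-56.6  36.4  65.2  20.2 100.8 -47.6]
[ 0.509  -0.4119  0.2306] [-179.99  -30.06   80.9 ] 0.26742099066829206
[(0.91, [198.0, 131.5, 422.0, 245.7])]
0.8 [263.3, 81.7, 374.9, 357.7]
0.68 [216.2, 2.5, 269.7, 69.9]
0.62 [198.9, 132.7, 421.6, 248.6]
[[406.7 132.8]
 [418.  239.9]
 [209.2 136.4]
 [200.4 244.1]]
```

View pics/w3.png

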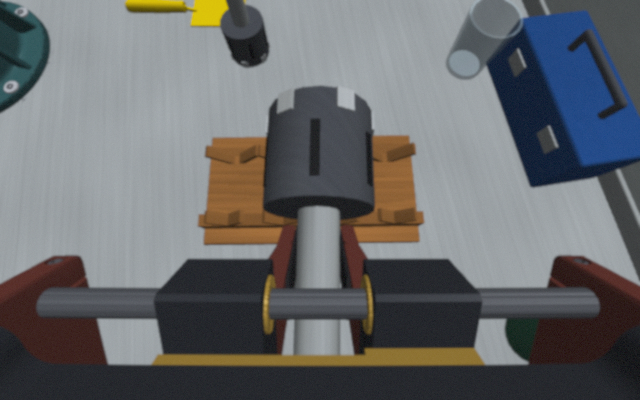

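```bash
python3 - <<'E'
from h import *
import pickle
from scipy.optimize import least_squares
W=pickle.load(open("w3.pkl","rb")); hsv=cv2.cvtColor(W["color"],cv2.COLOR_RGB2HSV)
m=((hsv[...,0]<20)&(hsv[...,1]>90)&(hsv[...,2]>50)).astype(np.uint8); m[250:]=0
n,l,s,c=cv2.connectedComponentsWithStats(m); print(s[1:][s[1:,4]>300])
# edges
for x in (230,250,385,400): 
    y=np.where(m[100:260,x])[0]+100; print("col",x,y.min(),y.max())
for y in (172,180,190,200,236): 
    x=np.where(m[y,150:480])[0]+150; print("row",y,x.min(),x.max())
L=np.array([[x,y,.008] for x in(-.148,.148) for y in(-.08,.08)])
U=np.array([(409,138),(418.5,240.5),(210,138),(204,243)])
f=lambda v:(proj(W,Rz(v[2]).apply(L)+[v[0],v[1],0])-U).ravel()
r=least_squares(f,[.513,-.308,172]); print(r.x,r.fun.round(1))
E
```

```text
[[ 341  136   83  114 5364]
 [ 199  138   98  112 7079]]
col 230 138 243
col 250 138 243
col 385 136 241
col 400 136 241
row 172 210 411
row 180 209 412
row 190 209 413
row 200 208 414
row 236 205 418
[  0.51588854  -0.31030276 171.48254054] [ 0.1 -3.2  1.1  1.8  1.3 -1.2 -2.3  1.6]
```

```bash
python3 - <<'E'
from h import *
import pickle
from scipy.optimize import least_squares
W=pickle.load(open("w3.pkl","rb"))
L=np.array([[x,y,.008] for x in(-.148,.148) for y in(-.08,.08)])
U=np.array([(407.5,136),(419,241.5),(212,138.2),(204.2,243.8)])
f=lambda v:(proj(W,Rz(v[2]).apply(L)+[v[0],v[1],0])-U).ravel()
r=least_squares(f,[.513,-.308,172]); print(r.x,r.fun.round(1))
x,y,a=r.x; x=(x+.5137)/2;y=(y-.308)/2;a=(a+172)/2; print("avg",x,y,a)
for i in range(4):
    q=Rz(a).apply([-.108+.072*i,-.069,.05])+[x,y,0]; print(i,q.round(4), "grasp",(q+Rz(a).apply([0,.087,0])).round(4))
E
```

```text
[  0.516329    -0.31040171 171.68546895] [ 1.6 -1.5  1.1  0.5 -0.6 -1.1 -2.   1.2]
avg 0.5150145011412148 -0.3092008556475355 171.84273447709737
0 [ 0.6317 -0.2562  0.05  ] grasp [ 0.6194 -0.3423  0.05  ]
1 [ 0.5604 -0.246   0.05  ] grasp [ 0.5481 -0.3321  0.05  ]
2 [ 0.4892 -0.2358  0.05  ] grasp [ 0.4768 -0.3219  0.05  ]
3 [ 0.4179 -0.2256  0.05  ] grasp [ 0.4056 -0.3117  0.05  ]
```

```bash
cat >> h.py <<'E'
FIN=Rz(81.84)*LAID; tF=FIN.apply([0,0,1])
ROWG=[np.array(v) for v in([.6194,-.3423,.05],[.5481,-.3321,.05],[.4768,-.3219,.05],[.4056,-.3117,.05])]
E
python3 - <<'E'
from h import *
p,r=now(); T=ROWG[1]+.019*tF
plan(p,r,[(T+[0,0,.09],FIN),(T+[0,0,.015],FIN),(T+[0,0,.002],FIN)],lim=.5)
E
```

```text
[[0.09,0.09,0.47,0.02,0,-0.03],[0.1,0.09,0.47,0.01,0,-0.03],[0.09,0.09,0.47,0.02,0,-0.02],[0.09,0.09,0.46,0.01,0,-0.03],[0.1,0.08,0.47,0.02,-0.01,-0.02],[-0.21,0,0.36,0,0,0],[-0.21,0,0.36,0,0,0],[-0.21,0,0.36,0,0,0]]
[[-0.1,0,0.19,0,0,0]]
end [ 0.5493 -0.3223  0.0355] [-179.98  -29.98   81.82]
```

Emit:
apply_moves([
  [0.09,0.09,0.47,0.02,0,-0.03],
  [0.1,0.09,0.47,0.01,0,-0.03],
  [0.09,0.09,0.47,0.02,0,-0.02],
  [0.09,0.09,0.46,0.01,0,-0.03],
  [0.1,0.08,0.47,0.02,-0.01,-0.02],
  [0,0,0,0,0,0],
  [0,0,0,0,0,0],
])

```text
time: 32.35
tcp_pos: [0.5494, -0.3238, 0.1239]
tcp_rot: [180.0, -29.9, 81.8]
force: [-0.6, -0.8, -1.7]
gripper_width: 0.268
grip_force: 29.9
```

```bash
python3 - <<'E'
from h import *
p,r=now(); T=ROWG[1]+.019*tF; print((p-T).round(4),robot.observe()["tcp_rot"],robot.observe()["joint_positions"].round(1))
plan(p,r,[(T+[0,0,.015],FIN),(T+[0,0,.003],FIN)],lim=.4)
E
```

```text
[ 0.     -0.0011  0.0903] [179.95999788 -29.93477654  81.83156565] [-49.9  39.   76.4  22.   85.9 -47.4]
[[-0.15,0,0.27,0,0,0],[-0.15,0,0.28,0,0,0],[-0.16,0,0.27,0,0.01,0],[-0.15,0,0.28,0.01,0,0],[-0.1,0,0.17,0,0,0]]
end [ 0.5497 -0.3227  0.0366] [-179.98  -29.99   81.83]
```

Emit:
apply_moves([
  [-0.15,0,0.27,0,0,0],
  [-0.15,0,0.28,0,0,0],
  [-0.16,0,0.27,0,0,0],
  [-0.15,0,0.28,0,0,0],
  [0,0,0,0,0,0],
])

```text
time: 32.98
tcp_pos: [0.5483, -0.3205, 0.0453]
tcp_rot: [-179.8, -30.2, 81.7]
force: [-0.7, 0.6, -2.0]
gripper_width: 0.263
grip_force: 29.9
```

Emit:
apply_moves([
  [-0.05,0,0.09,0,0,0],
  [-0.05,0,0.08,0,0,0],
  [0,0,0,0,0,0],
  [0,0,0,0,0,0],
])

```text
time: 33.48
tcp_pos: [0.55, -0.3221, 0.0367]
tcp_rot: [179.9, -30.0, 81.9]
force: [-0.0, -0.8, 3.8]
gripper_width: 0.267
grip_force: 29.9
```

```bash
python3 - <<'E'
from h import *
s=robot.observe(); p,r=now(); T=ROWG[1]+.019*tF; print((p-T).round(4),s["force"].round(1),s["ft_torque"].round(2),s["tcp_rot"].round(2))
A=camera("scene");B=camera("side")
big=lambda im,x0,x1,y0,y1,w,h:cv2.resize(im[y0:y1,x0:x1,::-1],(w,h),interpolation=cv2.INTER_CUBIC)
cv2.imwrite("pics/c7.png",np.hstack([big(A["color"],90,230,170,310,330,330),big(B["color"],240,410,250,360,465,330)]))
E
```

```text
[0.0005 0.0006 0.0031] [-0.  -0.8  3.8] [-0.01  0.06  0.4 ] [179.92 -29.98  81.87]
```

View pics/c7.png

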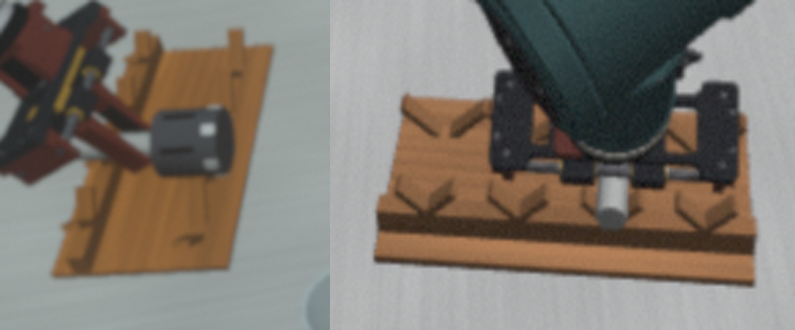

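Emit:
apply_moves([
  [-0.01,0,0.02,0,0,0],
  [-0.01,0,0.02,0,0,0],
  [0,0,0,0,0,0],
])

```text
time: 33.95
tcp_pos: [0.55, -0.3221, 0.0365]
tcp_rot: [179.9, -30.0, 81.9]
force: [-4.0, -2.6, 20.8]
gripper_width: 0.267
grip_force: 29.9
```

Emit:
apply_moves([
  [0,0,0,0,0,0],
  [0,0,0,0,0,0],
  [0,0,0,0,0,0],
  [0,0,0,0,0,0],
], fingers=0.48)

```text
time: 34.45
tcp_pos: [0.5493, -0.3214, 0.0326]
tcp_rot: [-179.9, -30.0, 81.8]
force: [-0.0, -0.8, 0.3]
gripper_width: 0.48
grip_force: 0.0
```

Emit:
apply_moves([
  [0,0,-0.3,0,0,0],
  [0,0,-0.6,0,0,0],
  [0,0,-0.7,0,0,0],
  [0,0,-0.7,0,0,0],
  [0,0,-0.7,0,0,0],
  [0,0,0,0,0,0],
  [0,0,0,0,0,0],
])

```text
time: 35.33
tcp_pos: [0.5363, -0.4106, 0.1887]
tcp_rot: [-180.0, -30.0, 81.8]
force: [-0.6, 0.9, 0.2]
gripper_width: 0.483
grip_force: 0.0
```

```bash
cat > cores.py <<'E'
from h import *
def cores():
    A=camera("scene");B=camera("side")
    SA=finder.silhouettes(A,"core0");SB=finder.silhouettes(B,"core0")
    cen=lambda d:[(d["rect"][0]+d["rect"][2])/2,(d["rect"][1]+d["rect"][3])/2]
    for d in SA:
        if d["p"]<.4: continue
        g=onplane(A,[cen(d)],.069)[0]
        bb=[e for e in SB if np.linalg.norm(onplane(B,[cen(e)],.069)[0]-g)<.045]
        o=[(A,d["pixels"])]+([(B,bb[0]["pixels"])] if bb else [])
        x,q=fit(o,CORE,g[:2]); col=np.median(A["color"][d["pixels"]],axis=0)
        print(np.round(cen(d)),np.round(x,4),np.round(q,2),col)
    return A,B
def laid(A,B,i):
    c=Rz(171.84).apply([0,1,0]); o=ROWG[i]-.087*c
    return [proj(p,[o,o+.138*c]).round(1).tolist() for p in(A,B)]
E
python3 - <<'E'
from cores import *
A,B=cores(); print(laid(A,B,1)); s=robot.observe(); print(s["tcp_pos"].round(4),s["joint_positions"].round(1))
for p in (A,B):
    for e in finder.silhouettes(p,"core0"):
        if p is B or e["rect"][0]<240: print(e["p"],e["rect"])
big=lambda im,x0,x1,y0,y1,w,h:cv2.resize(im[y0:y1,x0:x1,::-1],(w,h),interpolation=cv2.INTER_CUBIC)
cv2.imwrite("pics/c8.png",np.hstack([big(A["color"],90,230,170,310,330,330),big(B["color"],240,410,250,360,465,330)]))
p,r=now(); plan(p,r,[((.55,-.15,.25),Rz(40)*down(0)),((.535,-.056,.25),Ry(40)*down(0)),((.535,-.056,.2),PICK)],lim=.6)
E
```

```text
[328. 170.] [0.4418 0.1059] [0.92] [75. 80. 82.]
[335. 139.] [0.308  0.1596] [0.69 0.7 ] [ 47.  67. 111.]
[441. 234.] [0.7058 0.2933] [0.96] [76. 57. 95.]
[265. 179.] [ 0.4471 -0.0566] [0.94] [77. 81. 83.]
[154. 232.] [ 0.5354 -0.2823] [0.5] [73. 75. 75.]
[422. 163.] [0.4281 0.3612] [0.53] [102.  94.  57.]
[[[184.7, 229.4], [123.2, 232.9]], [[344.1, 276.1], [342.0, 323.2]]]
[ 0.5363 -0.4095  0.1877] [-54.6  39.9  64.6  20.3  97.8 -47.7]
0.59 [120.2, 215.1, 188.0, 248.6]
0.87 [235.0, 169.3, 258.0, 203.3]
0.82 [328.3, 279.0, 361.4, 328.2]
0.66 [282.2, 221.4, 305.3, 249.9]
[[0.47,-0.04,0.14,-0.21,-0.53,0.76],[0.48,-0.08,0.11,-0.2,-0.53,0.76],[0.47,-0.13,0.09,-0.21,-0.53,0.76],[0.46,-0.16,0.06,-0.21,-0.53,0.75],[0.45,-0.2,0.03,-0.2,-0.53,0.75],[0.44,-0.24,-0.01,-0.2,-0.53,0.76],[0.42,-0.27,-0.03,-0.21,-0.53,0.76],[0.39,-0.3,-0.06,-0.21,-0.54,0.75]]
[[0.36,-0.32,-0.09,-0.2,-0.53,0.75],[0.08,-0.14,0,0.23,-0.64,0.64],[0.07,-0.14,0,0.23,-0.64,0.64],[0.06,-0.15,0,0.23,-0.64,0.64],[0.05,-0.15,0,0.23,-0.64,0.64],[0.04,-0.15,0,0.23,-0.64,0.64],[0.03,-0.16,0,0.24,-0.64,0.64],[0.02,-0.16,0,0.23,-0.64,0.64]]
[[0.01,-0.16,0,0.23,-0.64,0.64],[0,-0.16,0,0.24,-0.64,0.63],[0,-0.15,0.01,0.24,-0.63,0.64],[0.13,0,0.16,0,-0.83,0],[0.15,0,0.15,0,-0.84,0],[0.16,0,0.13,0,-0.83,0],[0.17,0,0.12,0,-0.84,0]]
end [ 0.535  -0.056   0.1998] [-1.7996e+02  6.0010e+01  1.0000e-02]
```

View pics/c8.png

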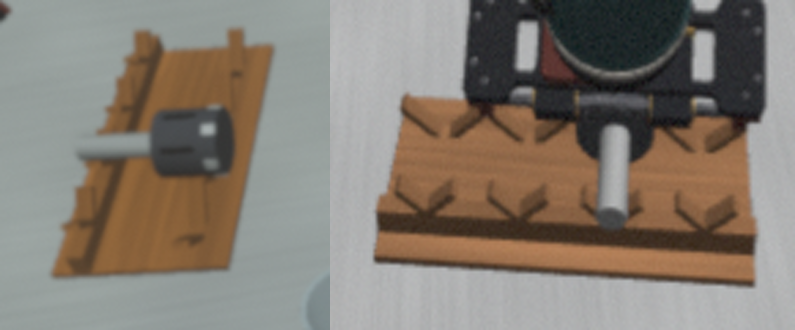

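Emit:
apply_moves([
  [0.47,-0.04,0.14,-0.21,-0.53,0.76],
  [0.48,-0.08,0.11,-0.2,-0.53,0.76],
  [0.47,-0.13,0.09,-0.21,-0.53,0.76],
  [0.46,-0.16,0.06,-0.21,-0.53,0.75],
  [0.45,-0.2,0.03,-0.2,-0.53,0.75],
  [0.44,-0.24,-0.01,-0.2,-0.53,0.76],
  [0.42,-0.27,-0.03,-0.21,-0.53,0.76],
  [0.39,-0.3,-0.06,-0.21,-0.54,0.75],
], fingers=0.6)

```text
time: 36.62
tcp_pos: [0.5485, -0.178, 0.2436]
tcp_rot: [-179.1, -3.1, 44.3]
force: [0.5, -0.3, -0.1]
gripper_width: 0.601
grip_force: 0.0
```

Emit:
apply_moves([
  [0.36,-0.32,-0.09,-0.2,-0.53,0.75],
  [0.08,-0.14,0,0.23,-0.64,0.64],
  [0.07,-0.14,0,0.23,-0.64,0.64],
  [0.06,-0.15,0,0.23,-0.64,0.64],
  [0.05,-0.15,0,0.23,-0.64,0.64],
  [0.04,-0.15,0,0.23,-0.64,0.64],
  [0.03,-0.16,0,0.24,-0.64,0.64],
  [0.02,-0.16,0,0.23,-0.64,0.64],
])

```text
time: 37.62
tcp_pos: [0.5389, -0.084, 0.2496]
tcp_rot: [-176.8, 28.2, 13.2]
force: [0.8, -0.5, 0.3]
gripper_width: 0.6
grip_force: 0.0
```

Emit:
apply_moves([
  [0.01,-0.16,0,0.23,-0.64,0.64],
  [0,-0.16,0,0.24,-0.64,0.63],
  [0,-0.15,0.01,0.24,-0.63,0.64],
  [0.13,0,0.16,0,-0.83,0],
  [0.15,0,0.15,0,-0.84,0],
  [0.16,0,0.13,0,-0.83,0],
  [0.17,0,0.12,0,-0.84,0],
  [0,0,0,0,0,0],
])

```text
time: 38.62
tcp_pos: [0.5346, -0.0565, 0.1969]
tcp_rot: [180.0, 60.3, -0.0]
force: [-0.1, 0.2, 0.6]
gripper_width: 0.603
grip_force: 0.0
```

```bash
cat >> cores.py <<'E'
def pickplan(G0,lo=(.085)):
    s=robot.observe(); print(s["tcp_pos"].round(4),s["tcp_rot"].round(2),s["joint_positions"].round(1))
    A=camera("scene");B=camera("side");W=camera("wrist"); o=[]
    for p in(A,B,W):
        u=proj(p,[[G0[0],G0[1],.03],[G0[0],G0[1],.1]])
        for e in finder.silhouettes(p,"core0"):
            r=e["rect"]
            if e["p"]>.4 and all(r[0]-6<a[0]<r[2]+6 and r[1]-6<a[1]<r[3]+6 for a in u): o.append((p,e["pixels"])); print(p is W,p is A,r,fit([o[-1]],CORE,G0)); break
    x,q=fit(o,CORE,G0); print("core",x,q)
    t=PICK.apply([0,0,1]); G=np.array([x[0],x[1],.086]); T=G+.021*t
    p,r=now(); plan(p,r,[(T-.11*t,PICK),(T-.01*t,PICK),(T,PICK)],lim=.6)
E
python3 - <<'E'
from cores import *
pickplan((.4519,-.0564))
E
```

```text
[ 0.5346 -0.0565  0.1969] [ 1.7999e+02  6.0270e+01 -4.0000e-02] [ -8.3  53.3  55.4  -9.5 130.9  79.6]
False False [283.7, 199.3, 312.1, 252.0] (array([ 0.45263059, -0.05455704]), [np.float64(0.9)])
True False [283.4, 36.7, 352.1, 191.7] (array([ 0.45345867, -0.05770987]), [np.float64(0.96)])
core [ 0.45312595 -0.05779137] [np.float64(0.89), np.float64(0.96)]
[[0.49,0.01,0.34,0,-0.02,-0.01],[0.49,0,0.34,0,-0.02,-0.01],[0,0,0.55,0,0,0],[0,0,0.56,0,0,0],[0,0,0.55,0,0,0],[0,0,0.17,0,0,0]]
end [ 0.4349 -0.0576  0.0754] [-1.7998e+02  5.9980e+01  2.0000e-02]
```

Emit:
apply_moves([
  [0.49,0.01,0.34,0,-0.02,-0.01],
  [0.49,0,0.34,0,-0.02,-0.01],
  [0,0,0,0,0,0],
  [0,0,0.55,0,0,0],
  [0,0,0.56,0,0,0],
  [0,0,0.4,0,0,0],
  [0,0,0.2,0,0,0],
  [0,0,0.12,0,0,0],
])

```text
time: 39.92
tcp_pos: [0.4348, -0.0577, 0.0751]
tcp_rot: [-180.0, 60.1, 0.0]
force: [0.6, 0.6, 0.3]
gripper_width: 0.6
grip_force: 0.0
```

Emit:
apply_moves([
  [0,0,0,0,0,0],
  [0,0,0,0,0,0],
  [0,0,0,0,0,0],
  [0,0,0,0,0,0],
  [0,0,0,0,0,0],
  [0,0,0,0,0,0],
  [0,0,0,0,0,0],
], fingers=0.1)

```text
time: 40.8
tcp_pos: [0.4343, -0.0576, 0.0743]
tcp_rot: [-180.0, 60.2, 0.0]
force: [2.6, -1.5, 1.8]
gripper_width: 0.267
grip_force: 30.0
```

```bash
python3 - <<'E'
from cores import *
p,r=now(); s=robot.observe(); print(p.round(4),s["tcp_rot"].round(2),s["gripper_width"],"grasp",(p-r.apply([0,0,.019])).round(4))
T=ROWG[3]+.019*tF
plan(p,PICK,[((.45,-.06,.22),PICK),((.50,-.08,.25),LAID)],lim=.6)
plan((.50,-.08,.25),LAID,[((.48,-.25,.25),Rz(45)*LAID),(T+[0,0,.09],FIN)],lim=.6,rlim=.85)
E
```

```text
[ 0.4343 -0.0576  0.0743] [-1.7996e+02  6.0170e+01  4.0000e-02] 0.267192089182122 grasp [ 0.4508 -0.0576  0.0837]
[[-0.39,0.01,-0.29,0,0,0],[-0.4,0.01,-0.29,0,0,0],[-0.39,0.01,-0.29,0,0,0],[-0.4,0,-0.29,0,0,0],[-0.39,0.01,-0.28,0,0,0],[0,0.02,-0.06,0,0.94,0],[0,0.02,-0.06,0,0.94,0],[0.01,0.02,-0.06,0,0.94,0]]
[[0.02,0.02,-0.06,0,0.94,0],[0.02,0.02,-0.06,0,0.94,0],[0.03,0.02,-0.05,0,0.94,0],[0.03,0.02,-0.05,0,0.94,0],[0.04,0.02,-0.05,0,0.94,0],[0.04,0.02,-0.04,0,0.94,0],[0.05,0.02,-0.04,0,0.93,0],[0.05,0.02,-0.03,0,0.94,0]]
[[0.05,0.02,-0.03,0,0.93,0],[0.06,0.02,-0.03,0,0.94,0],[0.06,0.02,-0.02,0,0.93,0],[0.06,0.03,-0.01,0,0.94,0],[0.06,0.02,-0.01,0,0.93,0]]
end [ 0.5001 -0.0798  0.2502] [180. -30.   0.]
[[-0.03,0.31,-0.02,0.42,0,-0.72],[-0.06,0.31,-0.03,0.42,0,-0.72],[-0.08,0.3,-0.05,0.42,0,-0.72],[-0.1,0.3,-0.06,0.42,0,-0.72],[-0.12,0.28,-0.07,0.41,0,-0.72],[-0.14,0.27,-0.08,0.42,0,-0.72],[-0.17,0.26,-0.1,0.41,0,-0.72],[-0.18,0.24,-0.1,0.42,0,-0.73]]
[[-0.2,0.21,-0.12,0.41,-0.01,-0.72],[-0.29,-0.03,0.14,0.38,0,-0.67],[-0.29,-0.05,0.14,0.38,0,-0.66],[-0.29,-0.06,0.14,0.39,0,-0.67],[-0.28,-0.07,0.14,0.38,0,-0.66],[-0.28,-0.09,0.14,0.38,0,-0.67],[-0.27,-0.1,0.15,0.39,0,-0.66],[-0.26,-0.11,0.15,0.38,0,-0.67]]
[[-0.25,-0.12,0.16,0.39,0.01,-0.66]]
end [ 0.407  -0.3024  0.1236] [-179.99  -30.02   81.82]
```

Emit:
apply_moves([
  [-0.39,0.01,-0.29,0,0,0],
  [-0.4,0.01,-0.29,0,0,0],
  [-0.39,0.01,-0.29,0,0,0],
  [-0.4,0,-0.29,0,0,0],
  [-0.39,0.01,-0.28,0,0,0],
  [0,0.02,-0.06,0,0.94,0],
  [0,0.02,-0.06,0,0.94,0],
  [0.01,0.02,-0.06,0,0.94,0],
])

```text
time: 41.8
tcp_pos: [0.4596, -0.0634, 0.225]
tcp_rot: [-179.9, 43.1, 0.1]
force: [-0.2, 0.6, -2.4]
gripper_width: 0.264
grip_force: 30.0
```

Emit:
apply_moves([
  [0.02,0.02,-0.06,0,0.94,0],
  [0.02,0.02,-0.06,0,0.94,0],
  [0.03,0.02,-0.05,0,0.94,0],
  [0.03,0.02,-0.05,0,0.94,0],
  [0.04,0.02,-0.05,0,0.94,0],
  [0.04,0.02,-0.04,0,0.94,0],
  [0.05,0.02,-0.04,0,0.93,0],
  [0.05,0.02,-0.03,0,0.94,0],
])

```text
time: 42.8
tcp_pos: [0.4837, -0.0728, 0.2395]
tcp_rot: [-179.9, -1.9, 0.0]
force: [0.7, -0.8, -2.2]
gripper_width: 0.267
grip_force: 30.0
```

Emit:
apply_moves([
  [0.05,0.02,-0.03,0,0.93,0],
  [0.06,0.02,-0.03,0,0.94,0],
  [0.06,0.02,-0.02,0,0.93,0],
  [0.06,0.03,-0.01,0,0.94,0],
  [0.06,0.02,-0.01,0,0.93,0],
  [0,0,0,0,0,0],
  [0,0,0,0,0,0],
])

```text
time: 43.68
tcp_pos: [0.5003, -0.0798, 0.2497]
tcp_rot: [-179.9, -29.7, -0.0]
force: [-0.7, 0.8, -2.3]
gripper_width: 0.269
grip_force: 30.0
```

```bash
cat >> cores.py <<'E'
def held(al=.087):
    s=robot.observe(); print(s["joint_positions"].round(1),s["tcp_pos"].round(4),s["tcp_rot"].round(2),s["gripper_width"])
    p,r=now(); g=p-r.apply([0,0,.019]); c=r.apply([-np.cos(np.radians(30)),0,-.5])
    for a in(0,10,20):
        ca=Ro.from_rotvec(np.radians(-a)*r.apply([0,1,0])).apply(r.apply(LAID.inv().apply([-1,0,0])))
        for n in("side","wrist"):
            q=camera(n); 
            pts=np.vstack([g+Ro.align_vectors([ca],[[0,0,1]])[0].apply(cyl(.032,-al,.06-al)),g+Ro.align_vectors([ca],[[0,0,1]])[0].apply(cyl(.012,0,.138-al))])
            u=proj(q,pts[:48]); print(a,n,"barrel rect",u.min(0).round(),u.max(0).round())
            if a==0:
                for e in finder.silhouettes(q,"core0"): print("   ",round(e["p"],2),e["rect"])
E
python3 - <<'E'
from cores import *
held(.084)
E
```

```text
[-26.8  -2.  119.   21.3  38.1  49.3] [ 0.5003 -0.0798  0.2497] [-1.7993e+02 -2.9690e+01 -3.0000e-02] 0.269089148415873
0 side barrel rect [318. 145.] [346. 173.]
    0.98 [236.4, 156.2, 261.0, 201.6]
    0.88 [328.1, 263.7, 361.4, 329.4]
    0.84 [286.2, 144.6, 348.9, 174.0]
    0.84 [360.0, 130.9, 381.4, 176.7]
    0.77 [282.2, 165.8, 303.4, 214.1]
0 wrist barrel rect [259.  88.] [375. 226.]
    0.92 [437.3, 188.3, 556.3, 241.7]
    0.84 [0.0, 62.7, 108.2, 147.5]
    0.72 [256.8, 86.2, 376.0, 357.2]
    0.61 [116.6, 275.5, 170.8, 328.1]
    0.35 [0.0, 182.4, 119.9, 257.3]
10 side barrel rect [316. 147.] [347. 177.]
10 wrist barrel rect [260.  98.] [374. 236.]
20 side barrel rect [314. 149.] [348. 182.]
20 wrist barrel rect [262. 110.] [372. 245.]
```

Emit:
apply_moves([
  [-0.03,0.31,-0.02,0.42,0,-0.72],
  [-0.06,0.31,-0.03,0.42,0,-0.72],
  [-0.08,0.3,-0.05,0.42,0,-0.72],
  [-0.1,0.3,-0.06,0.42,0,-0.72],
  [-0.12,0.28,-0.07,0.41,0,-0.72],
  [-0.14,0.27,-0.08,0.42,0,-0.72],
  [-0.17,0.26,-0.1,0.41,0,-0.72],
  [-0.18,0.24,-0.1,0.42,0,-0.73],
])

```text
time: 45.08
tcp_pos: [0.4831, -0.2324, 0.2497]
tcp_rot: [-179.9, -29.9, 40.1]
force: [0.6, -0.4, -2.2]
gripper_width: 0.266
grip_force: 30.0
```

Emit:
apply_moves([
  [-0.2,0.21,-0.12,0.41,-0.01,-0.72],
  [-0.29,-0.03,0.14,0.38,0,-0.67],
  [-0.29,-0.05,0.14,0.38,0,-0.66],
  [-0.29,-0.06,0.14,0.39,0,-0.67],
  [-0.28,-0.07,0.14,0.38,0,-0.66],
  [-0.28,-0.09,0.14,0.38,0,-0.67],
  [-0.27,-0.1,0.15,0.39,0,-0.66],
  [-0.26,-0.11,0.15,0.38,0,-0.67],
])

```text
time: 46.08
tcp_pos: [0.4163, -0.2972, 0.1386]
tcp_rot: [-179.9, -29.8, 77.3]
force: [-0.1, -0.3, -2.6]
gripper_width: 0.267
grip_force: 30.0
```

Emit:
apply_moves([
  [-0.25,-0.12,0.16,0.39,0.01,-0.66],
  [0,0,0,0,0,0],
  [0,0,0,0,0,0],
])

```text
time: 46.45
tcp_pos: [0.4078, -0.3024, 0.124]
tcp_rot: [-179.8, -30.0, 81.6]
force: [0.0, 0.0, -2.7]
gripper_width: 0.266
grip_force: 30.0
```

```bash
cat >> cores.py <<'E'
def placeplan(i,al):
    s=robot.observe(); p,r=now(); G=ROWG[i]+(al-.087)*Rz(171.84).apply([0,1,0]); T=G+.019*tF; print((p-T).round(4),s["tcp_rot"].round(2),s["joint_positions"].round(1),s["gripper_width"])
    plan(p,r,[(T+[0,0,.09],FIN)] if np.linalg.norm(p-T-[0,0,.09])>.004 else [],lim=.4)
    plan(p if np.linalg.norm(p-T-[0,0,.09])<=.004 else T+[0,0,.09],r if np.linalg.norm(p-T-[0,0,.09])<=.004 else FIN,[(T+[0,0,.015],FIN),(T+[0,0,.0025],FIN)],lim=.4)
E
python3 - <<'E'
from cores import *
placeplan(3,.084)
E
```

```text
[ 0.0004 -0.0031  0.0904] [-179.81  -29.99   81.64] [-58.5  31.5  92.1  18.8  80.9 -57.3] 0.266203747513882
end [ 0.4078 -0.3024  0.124 ] [-179.81  -29.99   81.64]
[[-0.15,0,0.28,0,0,-0.01],[-0.15,0,0.28,-0.01,0,-0.01],[-0.14,-0.01,0.28,0,0,0],[-0.15,0,0.27,-0.01,0,-0.01],[-0.1,0,0.18,0,0,0]]
end [ 0.4075 -0.2995  0.0362] [179.97 -29.99  81.85]
```

Emit:
apply_moves([
  [-0.15,0,0.28,0,0,-0.01],
  [-0.15,0,0.28,-0.01,0,-0.01],
  [-0.14,-0.01,0.28,0,0,0],
  [-0.15,0,0.27,-0.01,0,-0.01],
  [-0.05,0,0.09,0,0,0],
  [-0.05,0,0.09,0,0,0],
  [0,0,0,0,0,0],
  [0,0,0,0,0,0],
])

```text
time: 47.45
tcp_pos: [0.407, -0.2995, 0.0363]
tcp_rot: [180.0, -30.0, 81.9]
force: [0.4, 0.3, -2.7]
gripper_width: 0.268
grip_force: 30.0
```

Emit:
apply_moves([
  [-0.01,0,0.01,0,0,0],
  [0,0,0,0,0,0],
])

```text
time: 47.7
tcp_pos: [0.4069, -0.2995, 0.0353]
tcp_rot: [180.0, -30.0, 81.9]
force: [0.4, -0.6, -2.9]
gripper_width: 0.265
grip_force: 30.0
```

```bash
python3 - <<'E'
from cores import *
A=camera("scene");B=camera("side"); print(laid(A,B,3))
for p in(A,B):
    for e in finder.silhouettes(p,"core0"):
        print(round(e["p"],2),e["rect"])
E
```

```text
[[[194.9, 186.5], [139.8, 189.8]], [[282.1, 273.1], [273.0, 319.5]]]
0.88 [426.6, 204.7, 458.5, 264.8]
0.88 [321.0, 114.0, 348.7, 161.4]
0.87 [314.9, 144.8, 343.1, 198.6]
0.72 [121.8, 211.0, 186.5, 246.8]
0.6 [140.5, 172.1, 197.4, 200.4]
0.9 [330.0, 263.3, 360.5, 328.7]
0.89 [281.3, 166.6, 303.1, 213.3]
0.77 [235.2, 158.6, 254.7, 203.9]
0.68 [358.1, 133.1, 381.2, 170.2]
0.51 [264.8, 264.0, 296.1, 322.8]
```

Emit:
apply_moves([
  [-0.01,0,0.015,0,0,0],
  [-0.01,0,0.015,0,0,0],
  [0,0,0,0,0,0],
])

```text
time: 48.28
tcp_pos: [0.4074, -0.2996, 0.0334]
tcp_rot: [179.9, -30.0, 81.9]
force: [2.6, 0.2, 3.9]
gripper_width: 0.266
grip_force: 30.0
```

Emit:
apply_moves([
  [-0.01,0,0.015,0,0,0],
  [0,0,0,0,0,0],
])

```text
time: 48.52
tcp_pos: [0.4077, -0.2996, 0.033]
tcp_rot: [179.9, -30.1, 81.9]
force: [2.2, -0.6, 9.3]
gripper_width: 0.266
grip_force: 30.0
```

Emit:
apply_moves([
  [0,0,0,0,0,0],
  [0,0,0,0,0,0],
  [0,0,0,0,0,0],
  [0,0,0,0,0,0],
], fingers=0.48)

```text
time: 49.02
tcp_pos: [0.4066, -0.2994, 0.0317]
tcp_rot: [-180.0, -30.0, 81.9]
force: [0.3, -0.0, 1.3]
gripper_width: 0.478
grip_force: 0.0
```

Emit:
apply_moves([
  [0,0,-0.3,0,0,0],
  [0,0,-0.6,0,0,0],
  [0,0,-0.7,0,0,0],
  [0,0,-0.7,0,0,0],
  [0,0,-0.7,0,0,0],
  [0,0,0,0,0,0],
  [0,0,0,0,0,0],
])

```text
time: 49.9
tcp_pos: [0.3938, -0.388, 0.187]
tcp_rot: [-179.9, -30.1, 81.9]
force: [-0.4, 0.0, 0.4]
gripper_width: 0.48
grip_force: 0.0
```

```bash
python3 - <<'E'
from cores import *
A,B=cores(); print(laid(A,B,3),robot.observe()["tcp_pos"])
for p in(A,B):
    for e in finder.silhouettes(p,"core0"): print(round(e["p"],2),e["rect"])
p,r=now(); plan(p,r,[((.50,-.2,.25),Rz(40)*down(0)),((.535,.10,.25),Ry(40)*down(0)),((.535,.10,.2),PICK)],lim=.6,rlim=.9)
E
```

```text
[328. 172.] [0.4484 0.1041] [0.9  0.86] [76. 80. 82.]
[167. 187.] [ 0.4059 -0.2648] [0.44 0.37] [73. 77. 79.]
[154. 230.] [ 0.5562 -0.2795] [0.45 0.64] [73. 75. 75.]
[336. 138.] [0.3056 0.1603] [0.73] [ 47.  69. 111.]
[442. 232.] [0.7082 0.292 ] [0.93 0.9 ] [77.5 57.  96. ]
[[[194.9, 186.5], [139.8, 189.8]], [[282.1, 273.1], [273.0, 319.5]]] [ 0.39378831 -0.38745921  0.18663811]
0.84 [315.3, 145.3, 341.3, 199.3]
0.83 [137.2, 172.5, 197.3, 201.4]
0.65 [120.7, 212.4, 187.6, 247.7]
0.65 [325.2, 113.3, 347.7, 162.1]
0.58 [423.8, 200.5, 460.8, 263.9]
0.35 [110.8, 186.9, 207.9, 287.3]
0.88 [360.6, 132.6, 384.8, 172.1]
0.79 [282.1, 165.3, 304.1, 214.9]
0.76 [262.9, 265.7, 296.5, 326.5]
0.72 [306.0, 122.7, 323.1, 158.6]
0.68 [329.2, 263.8, 362.6, 330.4]
0.5 [259.4, 283.0, 396.1, 347.3]
[[0.34,0.13,0.08,-0.18,-0.48,0.68],[0.35,0.11,0.06,-0.19,-0.48,0.68],[0.36,0.08,0.05,-0.18,-0.48,0.68],[0.37,0.05,0.03,-0.18,-0.48,0.68],[0.38,0.02,0.01,-0.19,-0.48,0.68],[0.37,0,-0.01,-0.18,-0.48,0.69],[0.37,-0.03,-0.03,-0.19,-0.48,0.68],[0.37,-0.06,-0.05,-0.18,-0.48,0.69]]
[[0.36,-0.08,-0.07,-0.19,-0.47,0.68],[0.36,-0.1,-0.08,-0.18,-0.48,0.69],[0.33,-0.31,0,0.21,-0.58,0.58],[0.31,-0.33,-0.01,0.21,-0.58,0.58],[0.29,-0.35,-0.02,0.21,-0.58,0.58],[0.27,-0.37,-0.03,0.21,-0.58,0.58],[0.24,-0.39,-0.04,0.21,-0.58,0.58],[0.21,-0.4,-0.05,0.21,-0.58,0.58]]
[[0.19,-0.42,-0.05,0.21,-0.58,0.58],[0.16,-0.43,-0.05,0.21,-0.58,0.58],[0.13,-0.44,-0.05,0.21,-0.58,0.58],[0.1,-0.44,-0.05,0.22,-0.58,0.58],[0.07,-0.45,-0.04,0.21,-0.59,0.58],[0.13,0,0.16,0,-0.83,0],[0.15,0,0.15,0,-0.83,0],[0.16,0,0.13,0,-0.84,0]]
[[0.17,0,0.13,0,-0.83,0]]
end [0.5348 0.1    0.1998] [1.800e+02 5.998e+01 2.000e-02]
```

Emit:
apply_moves([
  [0.34,0.13,0.08,-0.18,-0.48,0.68],
  [0.35,0.11,0.06,-0.19,-0.48,0.68],
  [0.36,0.08,0.05,-0.18,-0.48,0.68],
  [0.37,0.05,0.03,-0.18,-0.48,0.68],
  [0.38,0.02,0.01,-0.19,-0.48,0.68],
  [0.37,0,-0.01,-0.18,-0.48,0.69],
  [0.37,-0.03,-0.03,-0.19,-0.48,0.68],
  [0.37,-0.06,-0.05,-0.18,-0.48,0.69],
], fingers=0.6)

```text
time: 51.2
tcp_pos: [0.4786, -0.2375, 0.2378]
tcp_rot: [-178.3, -5.7, 48.0]
force: [-0.7, 0.5, 0.4]
gripper_width: 0.6
grip_force: 0.0
```

Emit:
apply_moves([
  [0.36,-0.08,-0.07,-0.19,-0.47,0.68],
  [0.36,-0.1,-0.08,-0.18,-0.48,0.69],
  [0.33,-0.31,0,0.21,-0.58,0.58],
  [0.31,-0.33,-0.01,0.21,-0.58,0.58],
  [0.29,-0.35,-0.02,0.21,-0.58,0.58],
  [0.27,-0.37,-0.03,0.21,-0.58,0.58],
  [0.24,-0.39,-0.04,0.21,-0.58,0.58],
  [0.21,-0.4,-0.05,0.21,-0.58,0.58],
])

```text
time: 52.2
tcp_pos: [0.5193, -0.0364, 0.2497]
tcp_rot: [-176.3, 21.9, 19.4]
force: [-0.2, -0.3, 0.8]
gripper_width: 0.603
grip_force: 0.0
```

Emit:
apply_moves([
  [0.19,-0.42,-0.05,0.21,-0.58,0.58],
  [0.16,-0.43,-0.05,0.21,-0.58,0.58],
  [0.13,-0.44,-0.05,0.21,-0.58,0.58],
  [0.1,-0.44,-0.05,0.22,-0.58,0.58],
  [0.07,-0.45,-0.04,0.21,-0.59,0.58],
  [0.13,0,0.16,0,-0.83,0],
  [0.15,0,0.15,0,-0.83,0],
  [0.16,0,0.13,0,-0.84,0],
])

```text
time: 53.2
tcp_pos: [0.5356, 0.0994, 0.2119]
tcp_rot: [179.8, 55.1, -0.1]
force: [0.1, -0.3, 0.3]
gripper_width: 0.6
grip_force: 0.0
```

Emit:
apply_moves([
  [0.17,0,0.13,0,-0.83,0],
  [0,0,0,0,0,0],
  [0,0,0,0,0,0],
])

```text
time: 53.58
tcp_pos: [0.5353, 0.0992, 0.2003]
tcp_rot: [179.8, 59.8, -0.1]
force: [-0.1, 0.0, 0.8]
gripper_width: 0.6
grip_force: 0.0
```

```bash
python3 - <<'E'
from cores import *
pickplan((.449,.104))
E
```

```text
[0.5353 0.0992 0.2003] [ 1.7982e+02  5.9840e+01 -1.5000e-01] [  2.   53.3  54.6   2.3 131.9  92.6]
False False [282.6, 164.3, 303.1, 214.9] (array([0.44877473, 0.1094696 ]), [np.float64(0.91)])
True False [284.8, 39.1, 347.1, 187.5] (array([0.45052494, 0.10312975]), [np.float64(0.97)])
core [0.44941368 0.103054  ] [np.float64(0.89), np.float64(0.96)]
[[0.47,-0.03,0.36,0,-0.02,-0.01],[0.47,-0.04,0.36,0.01,-0.02,0],[0,0,0.55,0,0,0],[0,0,0.56,0,0,0],[0,0,0.55,0,0,0],[0,0,0.17,0,0,0]]
end [0.4312 0.1033 0.0757] [ 1.7998e+02  6.0030e+01 -4.0000e-02]
```

Emit:
apply_moves([
  [0.47,-0.03,0.36,0,-0.02,-0.01],
  [0.47,-0.04,0.36,0.01,-0.02,0],
  [0,0,0,0,0,0],
  [0,0,0.55,0,0,0],
  [0,0,0.56,0,0,0],
  [0,0,0.4,0,0,0],
  [0,0,0.2,0,0,0],
  [0,0,0.1,0,0,0],
])

```text
time: 54.88
tcp_pos: [0.4323, 0.1032, 0.0761]
tcp_rot: [180.0, 60.1, -0.0]
force: [-0.2, 0.4, 0.5]
gripper_width: 0.602
grip_force: 0.0
```

Emit:
apply_moves([
  [0,0,0,0,0,0],
  [0,0,0,0,0,0],
  [0,0,0,0,0,0],
  [0,0,0,0,0,0],
  [0,0,0,0,0,0],
  [0,0,0,0,0,0],
  [0,0,0,0,0,0],
], fingers=0.1)

```text
time: 55.75
tcp_pos: [0.4319, 0.1031, 0.0755]
tcp_rot: [180.0, 60.2, -0.1]
force: [3.1, -1.9, 2.2]
gripper_width: 0.265
grip_force: 30.0
```

```bash
python3 - <<'E'
from cores import *
p,r=now(); s=robot.observe(); print(p.round(4),s["tcp_rot"].round(2),s["gripper_width"],"grasp",(p-r.apply([0,0,.019])).round(4))
T=ROWG[0]+.019*tF
plan(p,PICK,[((.46,.08,.22),PICK),((.56,-.02,.25),LAID)],lim=.6)
plan((.56,-.02,.25),LAID,[((.60,-.22,.25),Rz(45)*LAID),(T+[0,0,.09],FIN)],lim=.6,rlim=.85)
E
```

```text
[0.4319 0.1031 0.0755] [ 1.7995e+02  6.0150e+01 -6.0000e-02] 0.2651992166229221 grasp [0.4484 0.1031 0.0849]
[[-0.37,0.08,-0.32,0,0,0],[-0.37,0.08,-0.32,0,0,0],[-0.37,0.08,-0.32,0,0,0],[-0.37,0.07,-0.32,0,0,0],[-0.37,0.08,-0.33,0,0,0],[0.02,0.1,-0.11,0,0.94,0],[0.04,0.1,-0.1,0,0.94,0],[0.05,0.1,-0.1,0,0.94,0]]
[[0.05,0.1,-0.09,0,0.94,0],[0.06,0.11,-0.09,0,0.94,0],[0.07,0.1,-0.08,0,0.94,0],[0.08,0.11,-0.07,0,0.94,0],[0.09,0.1,-0.07,0,0.94,0],[0.09,0.11,-0.06,0,0.94,0],[0.1,0.1,-0.05,0,0.93,0],[0.1,0.11,-0.04,0,0.94,0]]
[[0.11,0.1,-0.03,0,0.93,0],[0.11,0.11,-0.01,0,0.94,0],[0.11,0.1,-0.01,0,0.93,0],[0.1,0.11,0.01,0,0.94,0],[0.11,0.1,0.01,0,0.93,0]]
end [ 0.5601 -0.0199  0.2502] [180. -30.   0.]
[[0.06,0.37,0.04,0.42,0,-0.72],[0.04,0.38,0.02,0.42,0,-0.72],[0.01,0.38,0,0.42,0,-0.72],[-0.02,0.38,-0.01,0.42,0,-0.72],[-0.05,0.37,-0.03,0.41,0,-0.72],[-0.08,0.37,-0.04,0.42,0,-0.72],[-0.1,0.35,-0.06,0.41,0,-0.72],[-0.13,0.35,-0.08,0.42,0,-0.73]]
[[-0.16,0.33,-0.09,0.41,-0.01,-0.72],[-0.25,0.2,0.16,0.38,0,-0.67],[-0.26,0.18,0.15,0.38,0,-0.66],[-0.27,0.17,0.15,0.39,0,-0.67],[-0.29,0.16,0.14,0.38,0,-0.66],[-0.3,0.14,0.13,0.38,0,-0.67],[-0.31,0.13,0.13,0.39,0,-0.66],[-0.31,0.11,0.12,0.38,0,-0.67]]
[[-0.32,0.1,0.12,0.39,0.01,-0.66]]
end [ 0.621  -0.3328  0.1235] [-179.99  -30.02   81.82]
```

Emit:
apply_moves([
  [-0.37,0.08,-0.32,0,0,0],
  [-0.37,0.08,-0.32,0,0,0],
  [-0.37,0.08,-0.32,0,0,0],
  [-0.37,0.07,-0.32,0,0,0],
  [-0.37,0.08,-0.33,0,0,0],
  [0.02,0.1,-0.11,0,0.94,0],
  [0.04,0.1,-0.1,0,0.94,0],
  [0.05,0.1,-0.1,0,0.94,0],
])

```text
time: 56.75
tcp_pos: [0.4796, 0.0619, 0.2245]
tcp_rot: [-180.0, 43.1, -0.0]
force: [0.4, -0.4, -2.6]
gripper_width: 0.268
grip_force: 30.0
```

Emit:
apply_moves([
  [0.05,0.1,-0.09,0,0.94,0],
  [0.06,0.11,-0.09,0,0.94,0],
  [0.07,0.1,-0.08,0,0.94,0],
  [0.08,0.11,-0.07,0,0.94,0],
  [0.09,0.1,-0.07,0,0.94,0],
  [0.09,0.11,-0.06,0,0.94,0],
  [0.1,0.1,-0.05,0,0.93,0],
  [0.1,0.11,-0.04,0,0.94,0],
])

```text
time: 57.75
tcp_pos: [0.5279, 0.0117, 0.2401]
tcp_rot: [-180.0, -1.9, -0.0]
force: [-0.1, 0.0, -3.7]
gripper_width: 0.269
grip_force: 30.0
```

Emit:
apply_moves([
  [0.11,0.1,-0.03,0,0.93,0],
  [0.11,0.11,-0.01,0,0.94,0],
  [0.11,0.1,-0.01,0,0.93,0],
  [0.1,0.11,0.01,0,0.94,0],
  [0.11,0.1,0.01,0,0.93,0],
  [0,0,0,0,0,0],
  [0,0,0,0,0,0],
])

```text
time: 58.62
tcp_pos: [0.5599, -0.0195, 0.2493]
tcp_rot: [-180.0, -29.7, -0.0]
force: [0.3, -0.7, -3.5]
gripper_width: 0.266
grip_force: 30.0
```

```bash
python3 - <<'E'
from cores import *
held(.085)
E
```

```text
[-13.7   2.7 114.2  11.9  34.7  68.2] [ 0.5599 -0.0195  0.2493] [-1.7997e+02 -2.9670e+01 -3.0000e-02] 0.2659665974849583
0 side barrel rect [341. 132.] [369. 159.]
    0.91 [328.8, 264.9, 361.7, 328.8]
    0.72 [310.8, 132.7, 370.8, 159.6]
    0.59 [236.7, 155.0, 257.5, 205.9]
    0.58 [263.0, 263.0, 298.7, 325.8]
    0.55 [361.9, 129.5, 379.2, 172.9]
0 wrist barrel rect [259.  87.] [375. 225.]
    0.88 [483.5, 233.7, 610.5, 288.5]
    0.87 [483.3, 352.3, 526.9, 365.9]
    0.86 [27.0, 109.3, 137.2, 183.4]
    0.61 [264.0, 82.8, 376.5, 358.1]
10 side barrel rect [339. 135.] [369. 164.]
10 wrist barrel rect [261.  97.] [373. 235.]
20 side barrel rect [337. 137.] [369. 168.]
20 wrist barrel rect [262. 109.] [372. 244.]
```

Emit:
apply_moves([
  [0.06,0.37,0.04,0.42,0,-0.72],
  [0.04,0.38,0.02,0.42,0,-0.72],
  [0.01,0.38,0,0.42,0,-0.72],
  [-0.02,0.38,-0.01,0.42,0,-0.72],
  [-0.05,0.37,-0.03,0.41,0,-0.72],
  [-0.08,0.37,-0.04,0.42,0,-0.72],
  [-0.1,0.35,-0.06,0.41,0,-0.72],
  [-0.13,0.35,-0.08,0.42,0,-0.73],
])

```text
time: 60.02
tcp_pos: [0.5964, -0.1993, 0.2496]
tcp_rot: [-179.9, -29.8, 40.1]
force: [-0.0, -0.8, -3.8]
gripper_width: 0.269
grip_force: 30.0
```

Emit:
apply_moves([
  [-0.16,0.33,-0.09,0.41,-0.01,-0.72],
  [-0.25,0.2,0.16,0.38,0,-0.67],
  [-0.26,0.18,0.15,0.38,0,-0.66],
  [-0.27,0.17,0.15,0.39,0,-0.67],
  [-0.29,0.16,0.14,0.38,0,-0.66],
  [-0.3,0.14,0.13,0.38,0,-0.67],
  [-0.31,0.13,0.13,0.39,0,-0.66],
  [-0.31,0.11,0.12,0.38,0,-0.67],
])

```text
time: 61.02
tcp_pos: [0.6186, -0.3202, 0.1379]
tcp_rot: [-179.9, -29.8, 77.3]
force: [0.9, 0.2, -3.8]
gripper_width: 0.268
grip_force: 30.0
```

Emit:
apply_moves([
  [-0.32,0.1,0.12,0.39,0.01,-0.66],
  [0,0,0,0,0,0],
  [0,0,0,0,0,0],
])

```text
time: 61.4
tcp_pos: [0.6211, -0.3325, 0.1233]
tcp_rot: [-179.8, -30.0, 81.6]
force: [-0.1, 0.1, -2.8]
gripper_width: 0.269
grip_force: 30.0
```

```bash
python3 - <<'E'
from cores import *
placeplan(0,.085)
E
```

```text
[ 0.     -0.0016  0.0897] [-179.8   -29.97   81.63] [-46.2  43.5  66.9  23.1  89.3 -42.3] 0.2688356316933042
end [ 0.6211 -0.3325  0.1233] [-179.8   -29.97   81.63]
[[-0.15,0,0.27,0,0,-0.01],[-0.15,0,0.27,-0.01,0,-0.01],[-0.15,0,0.28,0,0,-0.01],[-0.15,0,0.27,-0.01,0.01,0],[-0.1,0,0.18,0,0,0]]
end [ 0.6212 -0.3308  0.0363] [179.97 -30.03  81.84]
```

Emit:
apply_moves([
  [-0.15,0,0.27,0,0,-0.01],
  [-0.15,0,0.27,-0.01,0,-0.01],
  [-0.15,0,0.28,0,0,-0.01],
  [-0.15,0,0.27,-0.01,0,0],
  [-0.05,0,0.09,0,0,0],
  [-0.05,0,0.09,0,0,0],
  [0,0,0,0,0,0],
  [0,0,0,0,0,0],
])

```text
time: 62.4
tcp_pos: [0.6213, -0.3313, 0.0368]
tcp_rot: [179.9, -30.0, 81.9]
force: [0.4, 0.3, -2.5]
gripper_width: 0.264
grip_force: 30.0
```

Emit:
apply_moves([
  [-0.01,0,0.02,0,0,0],
  [0,0,0,0,0,0],
])

```text
time: 62.65
tcp_pos: [0.621, -0.3309, 0.0351]
tcp_rot: [180.0, -30.0, 81.9]
force: [0.1, -0.5, -3.6]
gripper_width: 0.272
grip_force: 30.0
```

```bash
python3 - <<'E'
from cores import *
A=camera("scene");B=camera("side"); print(laid(A,B,0))
for p in(A,B):
    for e in finder.silhouettes(p,"core0"): print(round(e["p"],2),e["rect"])
E
```

```text
[[[178.8, 255.0], [113.6, 258.5]], [[375.4, 277.6], [377.0, 325.0]]]
0.97 [127.8, 214.9, 187.5, 243.9]
0.93 [324.1, 114.1, 346.7, 162.4]
0.89 [137.5, 174.1, 200.2, 202.2]
0.75 [423.5, 199.5, 458.6, 266.5]
0.72 [113.4, 239.3, 185.4, 269.2]
0.73 [263.3, 262.4, 297.5, 325.8]
0.63 [330.3, 263.8, 357.4, 329.0]
0.61 [374.8, 313.6, 381.3, 326.2]
0.61 [236.9, 155.6, 259.0, 204.1]
```

Emit:
apply_moves([
  [-0.01,0,0.015,0,0,0],
  [-0.01,0,0.015,0,0,0],
  [0,0,0,0,0,0],
])

```text
time: 63.22
tcp_pos: [0.6215, -0.3311, 0.0334]
tcp_rot: [179.9, -30.0, 81.9]
force: [1.5, 0.0, 2.7]
gripper_width: 0.267
grip_force: 30.0
```

Emit:
apply_moves([
  [-0.01,0,0.015,0,0,0],
  [0,0,0,0,0,0],
])

```text
time: 63.48
tcp_pos: [0.6215, -0.3311, 0.0334]
tcp_rot: [179.9, -30.0, 82.0]
force: [-0.4, 0.3, 8.7]
gripper_width: 0.265
grip_force: 30.0
```

Emit:
apply_moves([
  [0,0,0,0,0,0],
  [0,0,0,0,0,0],
  [0,0,0,0,0,0],
  [0,0,0,0,0,0],
], fingers=0.48)

```text
time: 63.98
tcp_pos: [0.6207, -0.3309, 0.0313]
tcp_rot: [-180.0, -30.0, 81.9]
force: [0.7, 0.1, -0.0]
gripper_width: 0.483
grip_force: 0.0
```

Emit:
apply_moves([
  [0,0,-0.3,0,0,0],
  [0,0,-0.6,0,0,0],
  [0,0,-0.7,0,0,0],
  [0,0,-0.7,0,0,0],
  [0,0,-0.7,0,0,0],
  [0,0,-0.7,0,0,0],
  [0,0,0,0,0,0],
  [0,0,0,0,0,0],
])

```text
time: 64.97
tcp_pos: [0.6049, -0.4408, 0.2237]
tcp_rot: [-180.0, -30.0, 81.9]
force: [-0.5, 0.8, -1.0]
gripper_width: 0.484
grip_force: 0.0
```

```bash
python3 - <<'E'
from cores import *
A,B=cores()
for i in(0,1,3): print(laid(A,B,i))
for p in(A,B):
    for k in("core0","jar_a","drill"):
        for e in finder.silhouettes(p,k): print(k,round(e["p"],2),e["rect"])
big=lambda im,x0,x1,y0,y1,w,h:cv2.resize(im[y0:y1,x0:x1,::-1],(w,h),interpolation=cv2.INTER_CUBIC)
cv2.imwrite("pics/fin.png",np.vstack([np.hstack([big(A["color"],90,230,165,305,300,300),big(A["color"],300,480,120,300,300,300)]),big(B["color"],200,440,110,345,600,300) if 0 else big(B["color"],220,440,240,350,600,300)]))
E
```

```text
[155. 230.] [ 0.553  -0.2854] [0.4  0.53] [72. 75. 77.]
[169. 188.] [ 0.4114 -0.2534] [0.42 0.62] [73. 76. 78.]
[441. 235.] [0.7069 0.2926] [0.96 0.65] [76. 56. 94.]
[148. 257.] [ 0.6255 -0.2994] [0.44 0.49] [70. 73. 75.]
[337. 138.] [0.3108 0.1596] [0.87 0.9 ] [ 48.  66. 109.]
[[[178.8, 255.0], [113.6, 258.5]], [[375.4, 277.6], [377.0, 325.0]]]
[[[184.7, 229.4], [123.2, 232.9]], [[344.1, 276.1], [342.0, 323.2]]]
[[[194.9, 186.5], [139.8, 189.8]], [[282.1, 273.1], [273.0, 319.5]]]
core0 0.82 [121.6, 212.8, 188.1, 247.9]
core0 0.75 [138.6, 173.3, 199.4, 202.5]
core0 0.67 [423.3, 201.6, 459.1, 267.6]
core0 0.62 [112.5, 239.7, 183.8, 273.5]
core0 0.56 [324.3, 113.3, 348.8, 163.1]
jar_a 0.94 [218.2, 284.5, 260.1, 339.8]
jar_a 0.87 [371.9, 233.3, 411.5, 289.4]
drill 0.87 [411.7, 140.5, 430.3, 181.5]
core0 0.86 [262.4, 263.4, 298.0, 323.5]
core0 0.86 [358.8, 140.2, 380.4, 172.9]
core0 0.84 [365.9, 282.3, 392.7, 325.4]
core0 0.77 [328.6, 273.0, 361.0, 330.6]
core0 0.59 [235.3, 155.4, 259.9, 204.9]
jar_a 0.57 [421.3, 219.3, 452.0, 261.7]
drill 0.52 [308.0, 124.9, 323.2, 140.4]
```

View pics/fin.png

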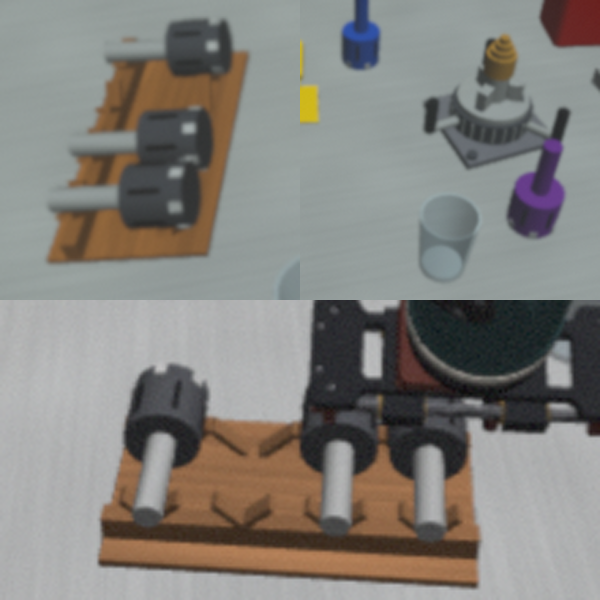

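The final view shows core bits seated in rows 0, 1 and 3, with shank ends at side-camera pixels near (377,325), (342,323) and (273,320). The drill is upright in the closed jaws, the jars have not moved, and the arm is clear.

```bash
python3 -c "
from bench import robot
print(robot.finish_job())"
```

```text
the job is handed in; nothing more can be done
None
```

The job is handed in: the drill is gripped upright with the sleeve turned to its stop, all three core bits on the shelf lie in cradle rows 0, 1 and 3, and the jars and look-alikes were left alone. The hand-in returned no verdict.

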